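# Hang an unmarked quartz cell by feel in the graded rack

### The arm

A 6-joint arm with a two-finger parallel gripper is mounted at the origin on the work surface. World frame = base frame: x ahead of the robot, y to its left, z up, the work surface at z = 0. Lengths are in mm, angles in rad, forces in N, time in s.
With the tool pointing down it reaches from about 350 to 775 mm from the base axis. Payload 7.3 kg.
Tool frame: the origin (TCP) lies at the very end of the fingers, on their centre line; the grasp point (between the pads) lies 19 mm behind it; x points along the fingers, y is the direction in which the jaws open and shut, and the axes are right-handed (so a half turn about x gives the same grasp; the last joint's range is limited). The gripper opens to 92 mm and grips with 3 to 60 N. Pads are 19 mm wide; open, the fingers measure 130 mm over their backs; the gripper's body (75 mm by 190 mm) begins 47 mm behind the grasp point.
Start: joints at [1.013, 0.342, 1.524, -0, 1.275, -0.146], TCP at [210.124, 481.137, 226.741] pointing down, gripper open.
Joint ranges: [-2.53, 2.53], [-0.77, 2.02], [0.04, 2.7], [-1, 4.14], [0.28, 2.66], [-3.11, 3.11]. Speed limits (rad/s): [2.57, 2.57, 3.14, 3.14, 3.14, 3.14].

### API

Orientations are given as [roll, pitch, yaw] about the fixed x, y, z axes, in that order (R = Rz(yaw) Ry(pitch) Rx(roll)).
In Python, from plant import sensors, capture, bot gives the robot as it stands.
- The arm moves only by the shell command python3 -m crank 'ROWS' [OPENING]. ROWS is JSON, a list of rows, each an object of numbers: "dx", "dy", "dz": the shift along the tool's x, y, z in cm; "spin": the turn about the tool's x in rad. A call has 1 to 20 rows; each row is the pose to reach, as a shift and turn from the pose commanded when the call began, along the tool's axes at that moment; what a row does not reach only later rows make up. A row lasts 1/12 s, in which the tool goes at most 41.7 mm and 7.16 degrees, less where a joint would pass 70% of its speed; a pose out of reach is approached as far as the arm can. A call with a gripper value outside its range is refused whole. OPENING is the opening in per cent of the stroke, from 0 (shut) to 100 (fully open), set as the call begins (- or left out, the last holds). The fingers move at their own pace and stop on an object; the grip force is fixed at half the most. Time passes only in rows, so rows that repeat a pose let the fingers close. It gives the time, the measured TCP pose, the force and the opening at its end, in the units of the state.
- sensors.get_obs(): the state, without advancing time (a new reading comes with each control period).
- capture(name): name is "scene" or "side" or "wrist"; returns a dict with "frame" (480x640x3 uint8, blue, green, red), "vfov" (degrees; the focal length in pixels is half the picture's height over the tangent of half this angle, whatever the lens; pixels are square), "cx", "cy" (the principal point, pixels), "view" (4x4, takes a point from world to camera coordinates); the wrist camera has in their place "mount" (4x4, takes a point from camera to tool coordinates, whose origin is the TCP and whose axes are the tool frame's). Camera axes: x right, y down, z forward; pixel columns grow to the right and rows downward; lengths in mm; the calibration is good to about 2 mm. A picture is of the moment at which its call begins: read the wrist's pose just before it. There is no depth.
- bot.close_job(): hands the job in, once; it reports no verdict.
The state is a dict: "time": time; "joint_positions": joint angles; "dq": joint speeds; "tau": joint torques, N m; "tool_pos": TCP position; "tcp_rot": TCP orientation; "contact_force": force on the tool from outside, world axes, zero at the start; "moment": the same for the moment, N m; "grip_width": finger opening in mm.
Only numpy, scipy, OpenCV 4.12 (cv2) and the standard library are available. Lean on these libraries where they do the work, as an engineer would, in place of code of your own. Each camera call takes 0.05 s, during which the arm holds its last target.

### The job

The clean quartz cell stands in the green-taped bay of the drying stand; put it away in the blue rack, where cells hang upright by their lids, the lid resting flat on the plate: only the narrowest slot that lets the glass through will hold it so. Its thickness is not marked, so set it down slowly on the narrowest slot first and step it along by feel from there; quartz chips easily, so never press it hard against the rack, let it fall or tip it. Leave the two wet cells and everything else on the bench where they are.

Things in the scene. Friction and masses are not known exactly. Their poses are not given: they have to be found in the camera images.
- cell_a: one of three quartz cells, upright: glass body 12.5 mm wide (own x), 45 mm high, and on it a white lid 14 mm high, also 12.5 mm wide in x (hold it there), overhanging the body on both y sides. The body's thickness in y is 7.5, 12.5 or 22.5 mm (lid 11.5, 18.5 or 29 mm); which cell has which is not known. Under 65 g. Origin: centre of its underside, z up
- cell_b: one of three quartz cells, upright: glass body 12.5 mm wide (own x), 45 mm high, and on it a white lid 14 mm high, also 12.5 mm wide in x (hold it there), overhanging the body on both y sides. The body's thickness in y is 7.5, 12.5 or 22.5 mm (lid 11.5, 18.5 or 29 mm); which cell has which is not known. Under 65 g. Origin: centre of its underside, z up
- cell_c: one of three quartz cells, upright: glass body 12.5 mm wide (own x), 45 mm high, and on it a white lid 14 mm high, also 12.5 mm wide in x (hold it there), overhanging the body on both y sides. The body's thickness in y is 7.5, 12.5 or 22.5 mm (lid 11.5, 18.5 or 29 mm); which cell has which is not known. Under 65 g. Origin: centre of its underside, z up
- stand: fixed grey drying stand, 46 (own x) x 144 (own y) x 26 mm high, origin at the centre of its underside, z up. Three bays, 14.5 mm (x) by 26 mm (y), at y = -45, 0, 45 mm, floors 6 mm above the bench, hold one upright cell each, its x along the stand's x. The clean cell is in the bay at y = -45 mm, edged with green tape; the other two are wet
- green_bay (a point): centre of the floor of the green-taped bay of the drying stand; axes as the stand's
- rack: fixed blue rack, 52 (own x) x 120 (own y) x 60 mm high, origin at the centre of its underside, z up. Top plate 8 mm thick with four through slots, 15 mm long in x, widening along +y: 6, 9, 14.5, 25 mm wide at y = -45.25, -24.75, 1, 35.75 mm. A slot stops the foot, or takes the body and stops the lid (foot then 15 mm above the bench), or is so wide that the lid drops in too (base 6 mm up)
- slot1 (a point): centre of the mouth of slot 1 (the narrowest, 6 mm wide, one dot), level with the rack's top face; axes as the rack's
- slot2 (a point): centre of the mouth of slot 2 (9 mm wide, two dots), level with the rack's top face; axes as the rack's
- slot3 (a point): centre of the mouth of slot 3 (14.5 mm wide, three dots), level with the rack's top face; axes as the rack's
- slot4 (a point): centre of the mouth of slot 4 (the widest, 25 mm wide, four dots), level with the rack's top face; axes as the rack's
- dish: bystander: white porcelain bowl for spare lids, 68 mm across, 16 mm high; origin at the centre of its underside
- tissues: bystander: green box of lens tissues, 75 x 110 x 22 mm; origin at the centre of its underside
- wash_bottle: bystander: white wash bottle with blue cap, 66 mm across, 125 mm high; origin at the centre of its underside
- tip_box: bystander: grey and clear pipette tip box, 87 x 124 x 67 mm; origin at the centre of its underside
- tube_rack: bystander: yellow tube rack with capped tubes, 70 x 150 x 39 mm; origin at the centre of its underside
- marker: bystander: black marker pen lying down, 12 mm thick, 130 mm long; origin at the centre of its underside
- beaker: bystander: glass beaker, 66 mm across, 85 mm high; origin at the centre of its underside

How it is judged (in metres and radians):
On the way, in this order (a step that is already met when the one before it is completed fails the run):
1. a cell is lifted out of the drying stand (((z of cell_a in the frame of stand above 0.032 m and contact force between the fingers and cell_a above 0.5 N) or (z of cell_b in the frame of stand above 0.032 m and contact force between the fingers and cell_b above 0.5 N) or (z of cell_c in the frame of stand above 0.032 m and contact force between the fingers and cell_c above 0.5 N))), for 0.1 s.
2. a cell is set down on the narrowest slot (((horizontal distance between cell_a and slot1 below 0.007 m and z of cell_a in the frame of rack above 0.055 m and contact force between cell_a and rack above 0.5 N) or (horizontal distance between cell_b and slot1 below 0.007 m and z of cell_b in the frame of rack above 0.055 m and contact force between cell_b and rack above 0.5 N) or (horizontal distance between cell_c and slot1 below 0.007 m and z of cell_c in the frame of rack above 0.055 m and contact force between cell_c and rack above 0.5 N))), for 0.02 s.
3. the clean cell hangs by its lid in a slot of the rack (((((x of cell_a in the frame of slot1 between -0.002 and 0.002 m and y of cell_a in the frame of slot1 between -0.0015 and 0.0015 m) or (x of cell_a in the frame of slot2 between -0.002 and 0.002 m and y of cell_a in the frame of slot2 between -0.0015 and 0.0015 m) or (x of cell_a in the frame of slot3 between -0.002 and 0.002 m and y of cell_a in the frame of slot3 between -0.0015 and 0.0015 m) or (x of cell_a in the frame of slot4 between -0.002 and 0.002 m and y of cell_a in the frame of slot4 between -0.0015 and 0.0015 m)) and z of cell_a in the frame of rack between 0.013 and 0.017 m and angle between cell_a's own z axis and vertical below 0.08 rad and distance of each of cell_b, cell_c from where it was at the start of the episode below 0.015 m and horizontal distance between each of cell_b, cell_c and green_bay above 0.025 m) or (((x of cell_b in the frame of slot1 between -0.002 and 0.002 m and y of cell_b in the frame of slot1 between -0.0015 and 0.0015 m) or (x of cell_b in the frame of slot2 between -0.002 and 0.002 m and y of cell_b in the frame of slot2 between -0.0015 and 0.0015 m) or (x of cell_b in the frame of slot3 between -0.002 and 0.002 m and y of cell_b in the frame of slot3 between -0.0015 and 0.0015 m) or (x of cell_b in the frame of slot4 between -0.002 and 0.002 m and y of cell_b in the frame of slot4 between -0.0015 and 0.0015 m)) and z of cell_b in the frame of rack between 0.013 and 0.017 m and angle between cell_b's own z axis and vertical below 0.08 rad and distance of each of cell_a, cell_c from where it was at the start of the episode below 0.015 m and horizontal distance between each of cell_a, cell_c and green_bay above 0.025 m) or (((x of cell_c in the frame of slot1 between -0.002 and 0.002 m and y of cell_c in the frame of slot1 between -0.0015 and 0.0015 m) or (x of cell_c in the frame of slot2 between -0.002 and 0.002 m and y of cell_c in the frame of slot2 between -0.0015 and 0.0015 m) or (x of cell_c in the frame of slot3 between -0.002 and 0.002 m and y of cell_c in the frame of slot3 between -0.0015 and 0.0015 m) or (x of cell_c in the frame of slot4 between -0.002 and 0.002 m and y of cell_c in the frame of slot4 between -0.0015 and 0.0015 m)) and z of cell_c in the frame of rack between 0.013 and 0.017 m and angle between cell_c's own z axis and vertical below 0.08 rad and distance of each of cell_a, cell_b from where it was at the start of the episode below 0.015 m and horizontal distance between each of cell_a, cell_b and green_bay above 0.025 m))), for 0.2 s.
At the end, for the whole second after the job is handed in: The cell from the green-taped bay hangs by its lid in a slot of the rack: foot 13 to 17 mm above the bench, centred within 1.5 mm across and 2 mm along the slot, within 0.08 rad of upright, released and at rest; the other two cells are in their bays, moved less than 15 mm ((((((x of cell_a in the frame of slot1 between -0.002 and 0.002 m and y of cell_a in the frame of slot1 between -0.0015 and 0.0015 m) or (x of cell_a in the frame of slot2 between -0.002 and 0.002 m and y of cell_a in the frame of slot2 between -0.0015 and 0.0015 m) or (x of cell_a in the frame of slot3 between -0.002 and 0.002 m and y of cell_a in the frame of slot3 between -0.0015 and 0.0015 m) or (x of cell_a in the frame of slot4 between -0.002 and 0.002 m and y of cell_a in the frame of slot4 between -0.0015 and 0.0015 m)) and z of cell_a in the frame of rack between 0.013 and 0.017 m and angle between cell_a's own z axis and vertical below 0.08 rad and distance of each of cell_b, cell_c from where it was at the start of the episode below 0.015 m and horizontal distance between each of cell_b, cell_c and green_bay above 0.025 m) and contact force between the fingers and cell_a below 0.1 N and linear speed of cell_a below 0.02 m/s) or ((((x of cell_b in the frame of slot1 between -0.002 and 0.002 m and y of cell_b in the frame of slot1 between -0.0015 and 0.0015 m) or (x of cell_b in the frame of slot2 between -0.002 and 0.002 m and y of cell_b in the frame of slot2 between -0.0015 and 0.0015 m) or (x of cell_b in the frame of slot3 between -0.002 and 0.002 m and y of cell_b in the frame of slot3 between -0.0015 and 0.0015 m) or (x of cell_b in the frame of slot4 between -0.002 and 0.002 m and y of cell_b in the frame of slot4 between -0.0015 and 0.0015 m)) and z of cell_b in the frame of rack between 0.013 and 0.017 m and angle between cell_b's own z axis and vertical below 0.08 rad and distance of each of cell_a, cell_c from where it was at the start of the episode below 0.015 m and horizontal distance between each of cell_a, cell_c and green_bay above 0.025 m) and contact force between the fingers and cell_b below 0.1 N and linear speed of cell_b below 0.02 m/s) or ((((x of cell_c in the frame of slot1 between -0.002 and 0.002 m and y of cell_c in the frame of slot1 between -0.0015 and 0.0015 m) or (x of cell_c in the frame of slot2 between -0.002 and 0.002 m and y of cell_c in the frame of slot2 between -0.0015 and 0.0015 m) or (x of cell_c in the frame of slot3 between -0.002 and 0.002 m and y of cell_c in the frame of slot3 between -0.0015 and 0.0015 m) or (x of cell_c in the frame of slot4 between -0.002 and 0.002 m and y of cell_c in the frame of slot4 between -0.0015 and 0.0015 m)) and z of cell_c in the frame of rack between 0.013 and 0.017 m and angle between cell_c's own z axis and vertical below 0.08 rad and distance of each of cell_a, cell_b from where it was at the start of the episode below 0.015 m and horizontal distance between each of cell_a, cell_b and green_bay above 0.025 m) and contact force between the fingers and cell_c below 0.1 N and linear speed of cell_c below 0.02 m/s))); the robot touches nothing.
It fails at once if a cell is pressed against the rack with more than 35 N (contact force between any of cell_a, cell_b, cell_c and rack above 35 N).
It fails at once if a cell is tipped by more than 0.5 rad (angle between any of cell_a, cell_b, cell_c's own z axis and vertical above 0.5 rad).
It fails at once if a cell falls: it moves faster than 0.35 m/s while no finger touches it ((linear speed of cell_a above 0.35 m/s and contact force between the fingers and cell_a below 0.05 N) or (linear speed of cell_b above 0.35 m/s and contact force between the fingers and cell_b below 0.05 N) or (linear speed of cell_c above 0.35 m/s and contact force between the fingers and cell_c below 0.05 N)).
It fails at once if a second cell is moved by more than 20 mm (distance of each of cell_a, cell_b from where it was at the start of the episode above 0.02 m or distance of each of cell_a, cell_c from where it was at the start of the episode above 0.02 m or distance of each of cell_b, cell_c from where it was at the start of the episode above 0.02 m).
It fails at once if something else on the bench is moved by more than 30 mm (distance of any of dish, tissues, wash_bottle, tip_box, tube_rack, marker, beaker from where it was at the start of the episode above 0.03 m).
It also fails if it takes over 54 s, if anything falls off the work surface, if the arm or the gripper's body presses on something with over 40 N, if the wrist force passes 120 N, or if a joint passes its speed limit or range.

## Working session

There is one attempt and no reset: what is moved stays moved. The work goes in short steps, Python scripts to look and compute and a shell command to move; the robot and the scene stay as the last step left them, time stands still between calls to the robot, and variables do not carry over. Pictures are saved under pics/ and viewed, and the job is handed in when it is done.

```bash
ls; mkdir -p pics
python3 - <<'E'
from plant import sensors,capture,bot
import cv2,json
o=sensors.get_obs();print(o)
for n in("scene","side","wrist"):
    c=capture(n);cv2.imwrite(f"pics/{n}0.png",c["frame"]);print(n,{k:(v.tolist() if hasattr(v,'tolist') else v) for k,v in c.items() if k!="frame"})
E
```

```text
pics
{'time': 0.0, 'joint_positions': array([ 1.01298846e+00,  3.42728828e-01,  1.52502926e+00, -3.81886273e-05,
        1.27537763e+00, -1.46021059e-01]), 'dq': array([ 7.03008148e-04, -1.35834227e-04,  8.12746504e-04, -1.00422253e-05,
       -3.99288566e-04, -1.91604362e-04]), 'tau': array([-2.72114776e-03, -4.31243491e+01, -2.44216651e+01,  7.14393798e-02,
        5.62579965e-02, -1.27126186e-04]), 'tool_pos': array([209.91190555, 480.76333753, 226.03751712]), 'tcp_rot': array([-1.69315645,  1.56925283, -2.1049321 ]), 'contact_force': array([-0.17216676, -0.25400138,  0.58500137]), 'moment': array([ 0.03089714, -0.01731163,  0.01096173]), 'grip_width': 91.85257180056226}
scene {'vfov': 52.69313950576488, 'cx': 317.4164013886183, 'cy': 235.85616321419113, 'view': [[-0.35788162123006056, 0.9337479399088179, 0.005960696417535747, 207.52170200462353], [0.49628250827601067, 0.19561185247321994, -0.8458366716756056, -230.77590956008376], [-0.7909642325446927, -0.29975120998593774, -0.5334086566104372, 1428.3800626645495], [0.0, 0.0, 0.0, 1.0]]}
side {'vfov': 43.88157632496462, 'cx': 330.8293709132435, 'cy': 226.21710592210695, 'view': [[0.996792675116834, -0.07715812689566041, -0.02123643772808737, -546.4274410198099], [-0.06268456134646658, -0.5878195131779486, -0.8065598959135276, 87.18235688848975], [0.04974945831088846, 0.8053041930731473, -0.5907708083652918, 1403.8817521948874], [0.0, 0.0, 0.0, 1.0]]}
wrist {'vfov': 63.995876183963404, 'cx': 319.3195003359279, 'cy': 235.84048636809644, 'mount': [[7.282465695368322e-06, -0.2533500780046283, 0.9673746626421493, -158.25522998510806], [0.9999999097032037, -0.00040919309336370584, -0.00011469348065974431, 0.7502009216457939], [0.00042490063291987924, 0.9673745761265689, 0.25335005214799355, -68.16179018294574], [0.0, 0.0, 0.0, 1.0]]}
```

View pics/scene0.png

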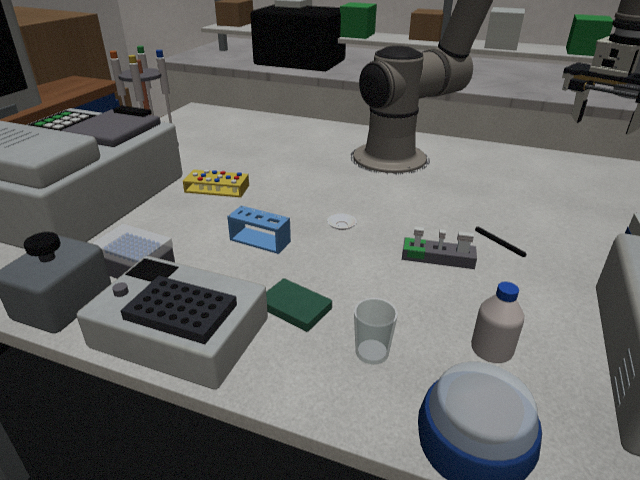

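View pics/side0.png

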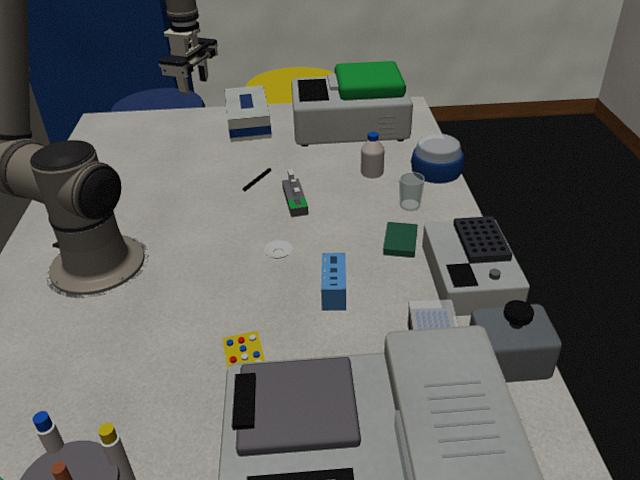

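View pics/wrist0.png

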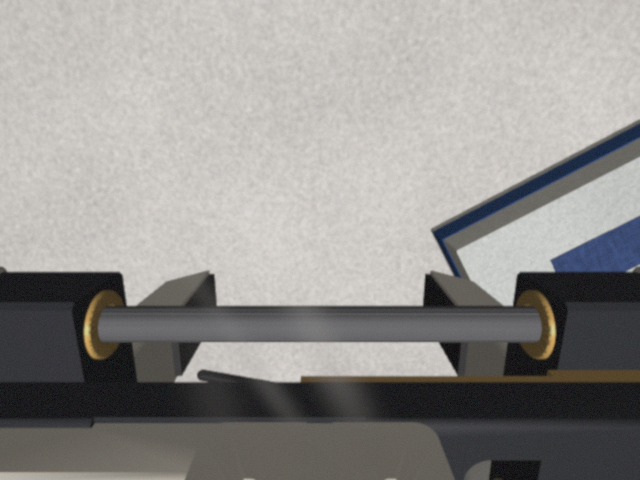

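The scene view shows the stand around (440,250) with its green tape at the left end (413,250), and the rack around (260,225) with its slot top. The side view shows the stand at (295,193) with green at (298,211), and the rack at (334,280). The wrist view sees only bare bench and an edge of the box.

```bash
cat > h.py <<'E'
import numpy as np,cv2
from plant import sensors,capture,bot
from scipy.spatial.transform import Rotation as Ro
def cam(n):
    o=sensors.get_obs();c=capture(n)
    f=240/np.tan(np.radians(c["vfov"]/2))
    if n=="wrist":
        T=np.eye(4);T[:3,:3]=Ro.from_euler('xyz',o["tcp_rot"]).as_matrix();T[:3,3]=o["tool_pos"]
        c2w=T@np.array(c["mount"])
    else: c2w=np.linalg.inv(np.array(c["view"]))
    return c["frame"],(f,c["cx"],c["cy"],c2w)
def cast(p,K,z):
    f,cx,cy,M=K;d=M[:3,:3]@np.array([(p[0]-cx)/f,(p[1]-cy)/f,1]);o=M[:3,3]
    return o+d*(z-o[2])/d[2]
def proj(P,K):
    f,cx,cy,M=K;q=np.linalg.inv(M)@np.append(P,1);return np.array([cx+f*q[0]/q[2],cy+f*q[1]/q[2]])
E
python3 - <<'E'
from h import *
for n in("scene","side"):
    im,K=cam(n)
    crops={"scene":[(395,215,95,60),(220,195,80,60)],"side":[(270,160,50,65),(310,245,45,70)]}[n]
    for i,(x,y,w,h) in enumerate(crops):
        s=8 if n=="side" else 7
        cv2.imwrite(f"pics/{n}crop{i}.png",cv2.resize(im[y:y+h,x:x+w],None,fx=s,fy=s,interpolation=cv2.INTER_CUBIC))
E
```

```text
(no output)
```

View pics/scenecrop0.png

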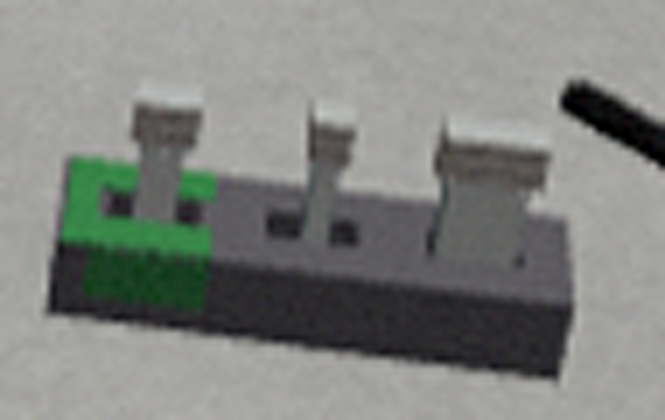

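View pics/scenecrop1.png

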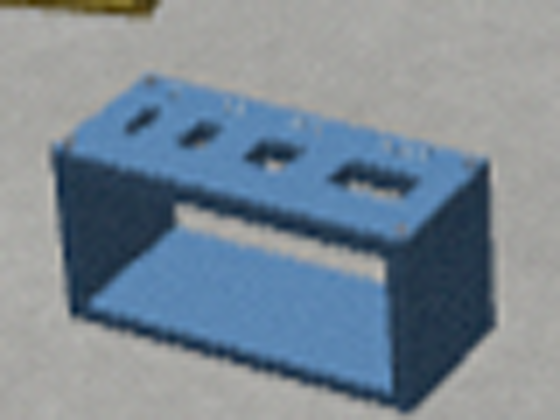

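View pics/sidecrop0.png

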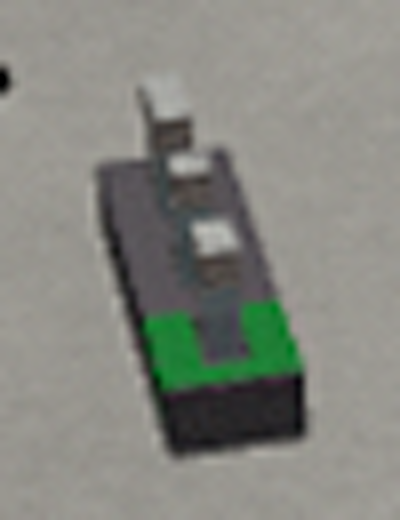

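View pics/sidecrop1.png

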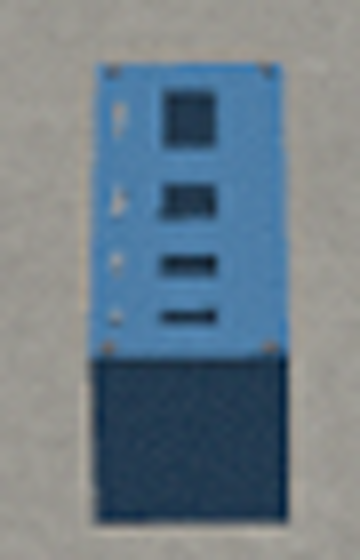

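The green-bay cell looks like the middle thickness. The stand's +y runs away from the green end, and the rack's slots widen towards the far end in the side view, which is +y in world. Next I'll localise both roughly, then refine with the wrist camera.

Run:
```python
from h import *
P={"side":{"stand":[(290.2,208.5),(307.75,206.5),(298.5,178.75),(282.2,180.6)],"rack":[(321.4,289.75),(346.1,289.75),(345.4,253.1),(322.1,253.1)]},
"scene":{"stand":[(405,237.4),(403.9,249.7),(477.1,258.1),(476.4,245.7)],"rack":[(241.4,205.7),(228.1,216.4),(277.9,229.6),(289.7,217.6)]}}
for n in P:
    im,K=cam(n)
    for o,z in(("stand",26),("rack",60)):
        q=np.array([cast(p,K,z)[:2] for p in P[n][o]])
        c=q.mean(0);d=q[2]+q[3]-q[0]-q[1];print(n,o,q.round(0).tolist(),c.round(1),"yaw(y axis-90)",np.arctan2(d[1],d[0])-np.pi/2,np.linalg.norm(d)/2)
o=sensors.get_obs();print(Ro.from_euler('xyz',o["tcp_rot"]).as_matrix().round(4),o["time"])
```

```text
side stand [[455.0, 141.0], [501.0, 145.0], [481.0, 284.0], [436.0, 279.0]] [468.4 212.4] yaw(y axis-90) 0.13687305224073487 139.357962222833
side rack [[514.0, -211.0], [564.0, -216.0], [574.0, -97.0], [523.0, -91.0]] [ 543.8 -153.6] yaw(y axis-90) -0.08120271940068191 119.95539913770115
scene stand [[457.0, 148.0], [504.0, 156.0], [480.0, 296.0], [435.0, 290.0]] [469.2 222.4] yaw(y axis-90) 0.16015807190695752 142.5481619274506
scene rack [[515.0, -201.0], [566.0, -205.0], [576.0, -86.0], [524.0, -84.0]] [ 545.3 -144. ] yaw(y axis-90) -0.07774106690412674 118.64392036022046
[[-2.000e-04  4.003e-01  9.164e-01]
 [-2.000e-04  9.164e-01 -4.003e-01]
 [-1.000e+00 -3.000e-04 -1.000e-04]] 0.35
```

```bash
python3 -m crank '[{"dx":2,"dy":-19,"dz":37,"spin":1.01},{"dx":2,"dy":-19,"dz":37,"spin":1.01},{"dx":2,"dy":-19,"dz":37,"spin":1.01},{"dx":2,"dy":-19,"dz":37,"spin":1.01},{"dx":2,"dy":-19,"dz":37,"spin":1.01},{"dx":2,"dy":-19,"dz":37,"spin":1.01},{"dx":2,"dy":-19,"dz":37,"spin":1.01},{"dx":2,"dy":-19,"dz":37,"spin":1.01},{"dx":2,"dy":-19,"dz":37,"spin":1.01},{"dx":2,"dy":-19,"dz":37,"spin":1.01},{"dx":2,"dy":-19,"dz":37,"spin":1.01},{"dx":2,"dy":-19,"dz":37,"spin":1.01},{"dx":2,"dy":-19,"dz":37,"spin":1.01},{"dx":2,"dy":-19,"dz":37,"spin":1.01},{"dx":2,"dy":-19,"dz":37,"spin":1.01}]' 60
python3 - <<'E'
from h import *
im,K=cam("wrist");cv2.imwrite("pics/w1.png",im)
o=sensors.get_obs();print(o["tool_pos"],Ro.from_euler('xyz',o["tcp_rot"]).as_matrix().round(3),o["dq"].round(3),o["time"])
E
```

```text
time: 1.6
tool_pos: [472.3, 160.2, 206.9]
tcp_rot: [2.738, 1.571, 1.319]
contact_force: [-0.4, 0.7, -0.0]
grip_width: 55.3
[472.43363452 160.13736263 206.94138474] [[ 0.     0.989  0.151]
 [ 0.     0.151 -0.989]
 [-1.     0.    -0.   ]] [-0.003  0.001 -0.003 -0.002  0.002 -0.001] 1.65
```

View pics/w1.png

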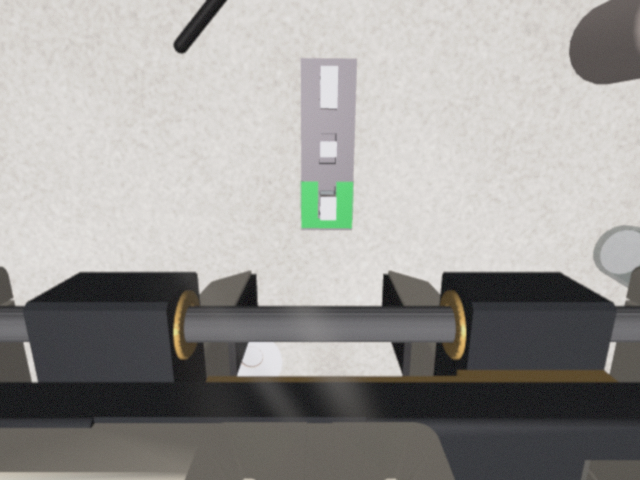

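The wrist view shows the stand upright at (328,145), with the green bay at (328,207) and the white lid of the clean cell at (328,208). The stand is square to the image. I'll measure it by masks.

```bash
cat >> h.py <<'E'
def blobs(im,lo,hi,roi,amin=30):
    x,y,w,h=roi
    m=cv2.inRange(cv2.cvtColor(im,cv2.COLOR_BGR2HSV)[y:y+h,x:x+w],lo,hi)
    cs,_=cv2.findContours(m,cv2.RETR_EXTERNAL,cv2.CHAIN_APPROX_NONE)
    return [c+np.array([[x,y]]) for c in cs if cv2.contourArea(c)>amin]
def rectw(c,K,z):
    q=np.array([cast(p[0],K,z)[:2] for p in c],np.float32)
    return cv2.minAreaRect(q)
E
python3 - <<'E'
from h import *
im,K=cam("wrist");o=sensors.get_obs()
cv2.imwrite("pics/w1z.png",cv2.resize(im[50:240,280:380],None,fx=3,fy=3,interpolation=cv2.INTER_CUBIC))
for c in blobs(im,(45,100,60),(85,255,255),(290,40,80,220)): print("green",cv2.boundingRect(c),rectw(c,K,26))
for c in blobs(im,(0,0,185),(180,60,255),(304,62,46,165)): print("white",cv2.boundingRect(c),rectw(c,K,65))
# stand top whole
E
```

```text
green (302, 182, 51, 46) ((477.8092041015625, 169.56190490722656), (44.548194885253906, 40.71485900878906), 8.6388521194458)
white (319, 197, 17, 23) ((476.73681640625, 173.75982666015625), (12.779690742492676, 17.695940017700195), 8.639453887939453)
white (319, 141, 18, 17) ((470.0043640136719, 218.94888305664062), (13.0256986618042, 11.910906791687012), 8.6405611038208)
white (319, 65, 20, 43) ((463.7216491699219, 263.423828125), (13.945283889770508, 28.884593963623047), 8.628655433654785)
```

View pics/w1z.png

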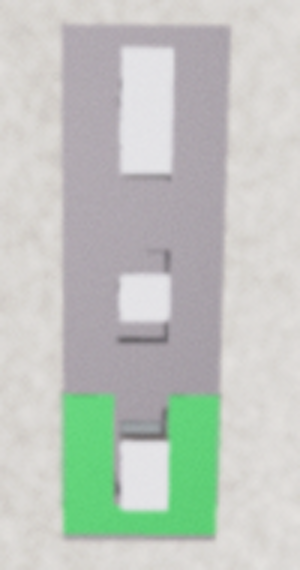

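```bash
python3 -m crank '[{"dx":3,"dy":0.63,"dz":-1.29,"spin":0.007},{"dx":6.5,"dy":0.63,"dz":-1.29,"spin":0.007},{"dx":10,"dy":0.63,"dz":-1.29,"spin":0.007},{"dx":12,"dy":0.63,"dz":-1.29,"spin":0.007},{"dx":12.4,"dy":0.63,"dz":-1.29,"spin":0.007},{"dx":12.4,"dy":0.63,"dz":-1.29,"spin":0.007},{"dx":12.4,"dy":0.63,"dz":-1.29,"spin":0.007}]' 40
python3 - <<'E'
from h import *
im,K=cam("wrist");cv2.imwrite("pics/w2.png",im)
im,K=cam("side");cv2.imwrite("pics/s2.png",cv2.resize(im[130:230,240:360],None,fx=6,fy=6,interpolation=cv2.INTER_CUBIC))
o=sensors.get_obs();print(o["tool_pos"],o["contact_force"],o["grip_width"])
E
```

```text
time: 2.28
tool_pos: [478.2, 173.2, 83.9]
tcp_rot: [1.668, 1.569, 0.24]
contact_force: [-0.2, 0.3, -0.4]
grip_width: 37.0
[478.64431252 173.06667083  84.51767177] [ 0.4371784  -0.45202914 -1.37655914] 37.041864877656224
```

View pics/w2.png

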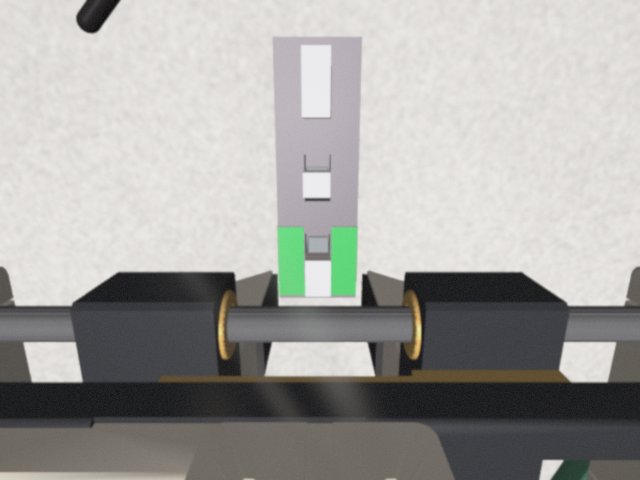

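View pics/s2.png

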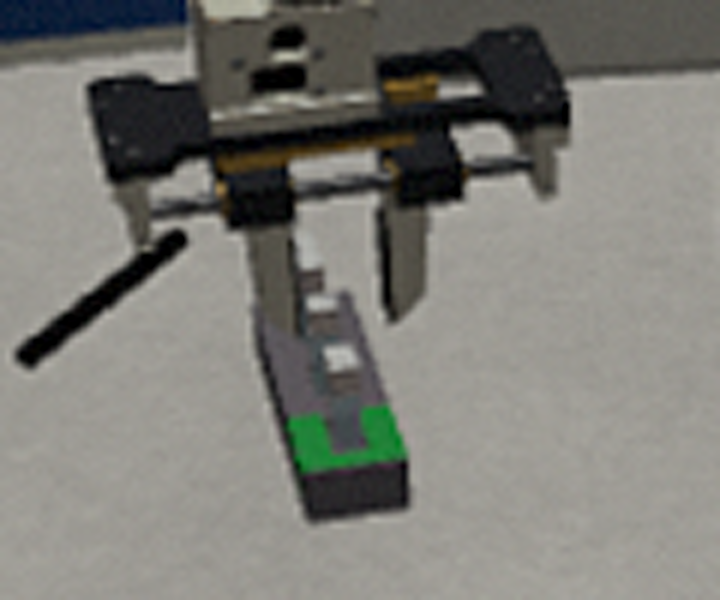

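The wrist view shows the clean cell's lid at (318,279), between the fingers at x = 275 and 365. The side view shows the fingers straddling the lid line. I'll re-measure from here.

Run:
```python
from h import *
for k in range(2):
    o=sensors.get_obs();im,K=cam("wrist")
    R=Ro.from_euler('xyz',o["tcp_rot"]).as_matrix()
    for c in blobs(im,(0,0,185),(180,60,255),(285,40,60,256)):
        b=cv2.boundingRect(c);cc=np.array([b[0]+(b[2]-1)/2,b[1]+(b[3]-1)/2])
        w=cast(cc,K,65);print(b,w.round(1),"tool",(R.T@(w-o["tool_pos"])).round(1))
    g=[c for c in blobs(im,(45,100,60),(85,255,255),(250,200,130,98))]
    for c in g: print("g",cv2.boundingRect(c))
    print(o["tool_pos"],np.arctan2(R[1,1],R[0,1]))
```

```text
(303, 260, 28, 36) [477.3 173.8  65. ] tool [19.5 -1.2 -0.9]
(299, 172, 31, 26) [469.8 218.9  65. ] tool [ 19.5  -2.3 -46.6]
(285, 40, 60, 129) [465.2 253.9  65. ] tool [ 19.5  -1.9 -81.9]
g (330, 227, 25, 67)
g (278, 227, 25, 67)
[478.64431252 173.06667083  84.51767177] 0.1423968553187305
(302, 260, 29, 36) [477.  173.7  65. ] tool [19.4 -1.5 -0.9]
(299, 172, 31, 26) [469.7 218.9  65. ] tool [ 19.5  -2.3 -46.7]
(285, 40, 60, 127) [465.  254.2  65. ] tool [ 19.5  -1.9 -82.4]
g (330, 227, 26, 67)
g (278, 227, 25, 67)
[478.54994348 172.9828418   84.44867643] 0.14220396520436304
```

```bash
python3 -m crank '[{"dx":0,"dy":-0.12,"dz":-0.07},{"dx":1,"dy":-0.12,"dz":-0.07},{"dx":2,"dy":-0.12,"dz":-0.07},{"dx":2.8,"dy":-0.12,"dz":-0.07},{"dx":3.1,"dy":-0.12,"dz":-0.07},{"dx":3.1,"dy":-0.12,"dz":-0.07},{"dx":3.1,"dy":-0.12,"dz":-0.07},{"dx":3.1,"dy":-0.12,"dz":-0.07}]'
python3 - <<'E'
from h import *
im,K=cam("wrist");cv2.imwrite("pics/w3.png",im)
im,K=cam("side");cv2.imwrite("pics/s3.png",cv2.resize(im[130:230,240:360],None,fx=6,fy=6,interpolation=cv2.INTER_CUBIC))
E
```

```text
invalid input at $[0]: expected keys dx, dy, dz, spin
```

View pics/w3.png

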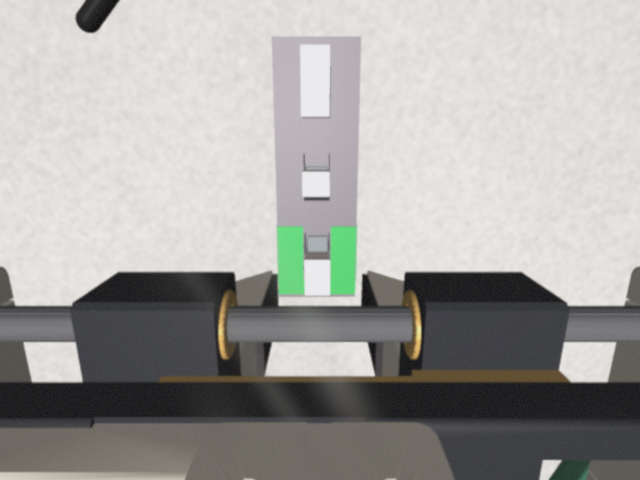

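View pics/s3.png

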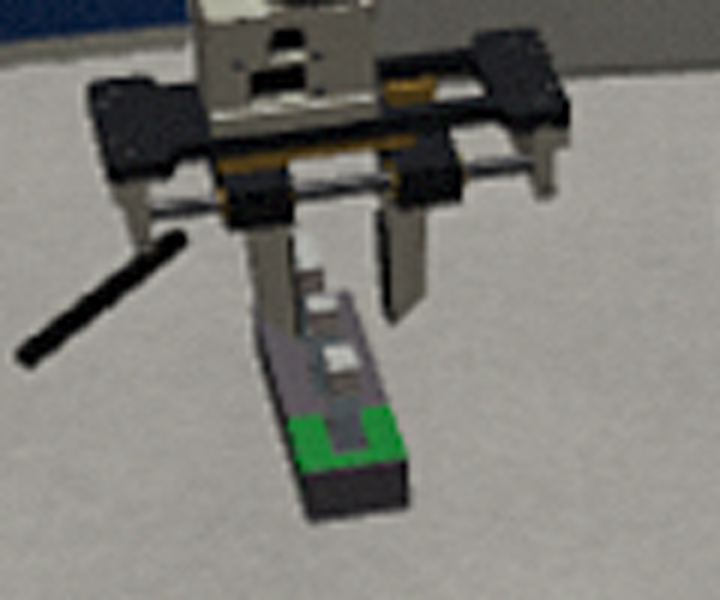

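The views are unchanged (lid still at (318,278)), because that call was refused for lacking "spin". I'll resend it with "spin" in each row.

```bash
python3 -m crank '[{"dx":0,"dy":-0.12,"dz":-0.07,"spin":0},{"dx":1,"dy":-0.12,"dz":-0.07,"spin":0},{"dx":2,"dy":-0.12,"dz":-0.07,"spin":0},{"dx":2.8,"dy":-0.12,"dz":-0.07,"spin":0},{"dx":3.1,"dy":-0.12,"dz":-0.07,"spin":0},{"dx":3.1,"dy":-0.12,"dz":-0.07,"spin":0},{"dx":3.1,"dy":-0.12,"dz":-0.07,"spin":0},{"dx":3.1,"dy":-0.12,"dz":-0.07,"spin":0}]'
python3 - <<'E'
from h import *
im,K=cam("wrist");cv2.imwrite("pics/w4.png",im)
im,K=cam("side");cv2.imwrite("pics/s4.png",cv2.resize(im[130:230,240:360],None,fx=6,fy=6,interpolation=cv2.INTER_CUBIC))
print(sensors.get_obs()["tool_pos"])
E
```

```text
time: 3.25
tool_pos: [476.4, 173.2, 51.8]
tcp_rot: [1.859, 1.571, 0.43]
contact_force: [0.1, 0.5, -0.5]
grip_width: 37.0
[476.45363401 173.23197323  52.0192832 ]
```

View pics/w4.png

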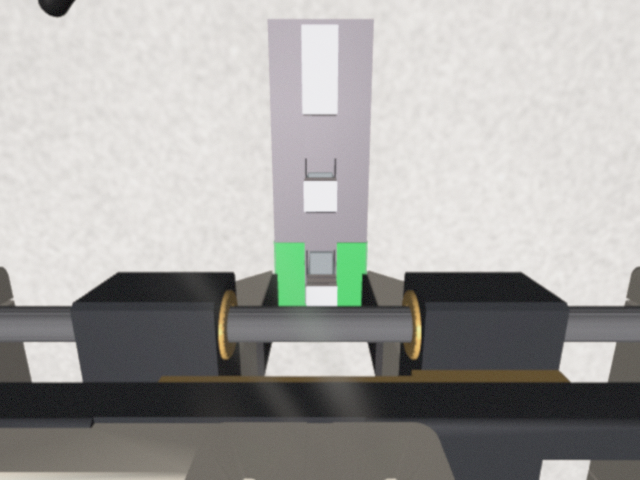

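View pics/s4.png

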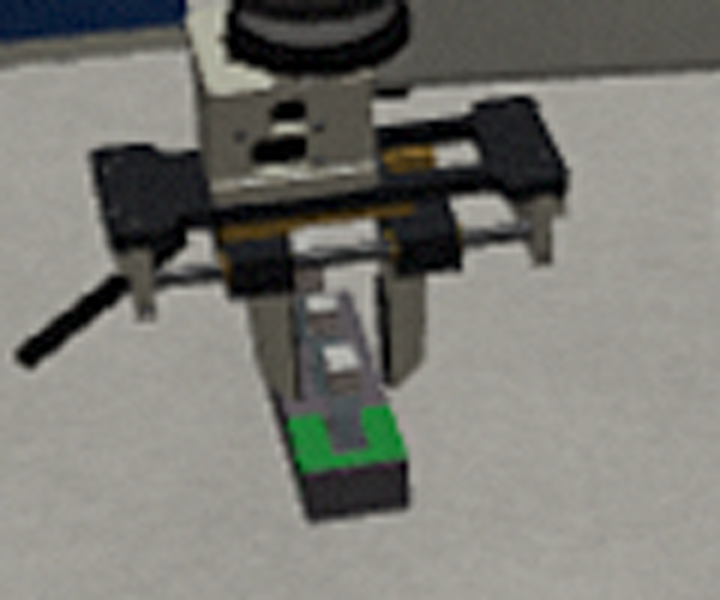

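The lid is centred between the fingers: its far edge is at row 286 against 285.6 expected, and x is 322. I'll raise 1 mm and close.

```bash
python3 -m crank '[{"dx":-0.12,"dy":0,"dz":0,"spin":0},{"dx":-0.12,"dy":0,"dz":0,"spin":0},{"dx":-0.12,"dy":0,"dz":0,"spin":0}]'
python3 -m crank '[{"dx":0,"dy":0,"dz":0,"spin":0},{"dx":0,"dy":0,"dz":0,"spin":0},{"dx":0,"dy":0,"dz":0,"spin":0},{"dx":0,"dy":0,"dz":0,"spin":0},{"dx":0,"dy":0,"dz":0,"spin":0},{"dx":0,"dy":0,"dz":0,"spin":0},{"dx":0,"dy":0,"dz":0,"spin":0},{"dx":0,"dy":0,"dz":0,"spin":0}]' 0
python3 - <<'E'
from h import *
print(sensors.get_obs()["tool_pos"],sensors.get_obs()["tcp_rot"])
E
```

```text
time: 3.6
tool_pos: [476.3, 173.2, 53.2]
tcp_rot: [1.752, 1.57, 0.324]
contact_force: [-0.4, -0.4, 0.8]
grip_width: 36.9
time: 4.27
tool_pos: [476.2, 173.1, 52.9]
tcp_rot: [2.823, 1.571, 1.394]
contact_force: [0.1, -0.1, -0.7]
grip_width: 12.0
[476.17505139 173.14145505  52.90206421] [2.8232604  1.57073921 1.3944507 ]
```

```bash
python3 -m crank '[{"dx":-0.5,"dy":0,"dz":0,"spin":0},{"dx":-1.2,"dy":0,"dz":0,"spin":0},{"dx":-2.2,"dy":0,"dz":0,"spin":0},{"dx":-3.5,"dy":0,"dz":0,"spin":0},{"dx":-5,"dy":0,"dz":0,"spin":0},{"dx":-7,"dy":0,"dz":0,"spin":0},{"dx":-9,"dy":0,"dz":0,"spin":0},{"dx":-11,"dy":0,"dz":0,"spin":0},{"dx":-13,"dy":0,"dz":0,"spin":0},{"dx":-14,"dy":0,"dz":0,"spin":0},{"dx":-14,"dy":0,"dz":0,"spin":0},{"dx":-14,"dy":0,"dz":0,"spin":0}]'
python3 - <<'E'
from h import *
im,K=cam("wrist");cv2.imwrite("pics/w5.png",im)
im,K=cam("side");cv2.imwrite("pics/s5.png",cv2.resize(im[80:220,220:360],None,fx=4,fy=4,interpolation=cv2.INTER_CUBIC))
o=sensors.get_obs();print(o["tool_pos"],Ro.from_euler('xyz',o["tcp_rot"]).as_matrix().round(4),o["contact_force"])
E
```

```text
time: 5.27
tool_pos: [476.3, 173.2, 193.9]
tcp_rot: [1.656, 1.569, 0.227]
contact_force: [-0.8, 0.4, -0.3]
grip_width: 12.2
[475.59762021 173.0340518  192.38521801] [[-1.200e-03  9.899e-01  1.415e-01]
 [-2.000e-04  1.415e-01 -9.899e-01]
 [-1.000e+00 -1.200e-03 -0.000e+00]] [-0.15789226 -1.19989944  0.59125641]
```

View pics/w5.png

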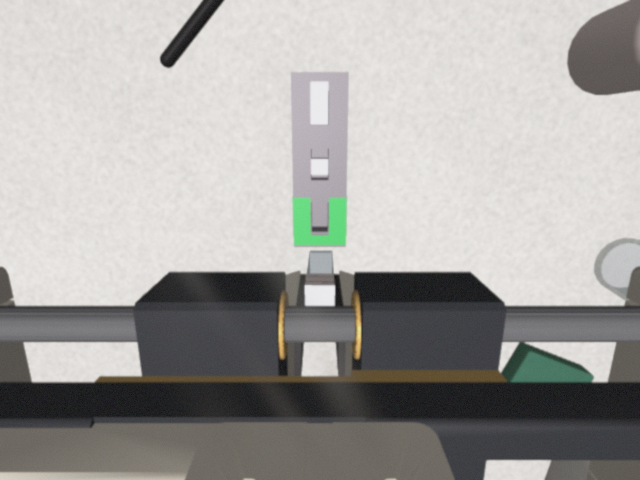

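View pics/s5.png

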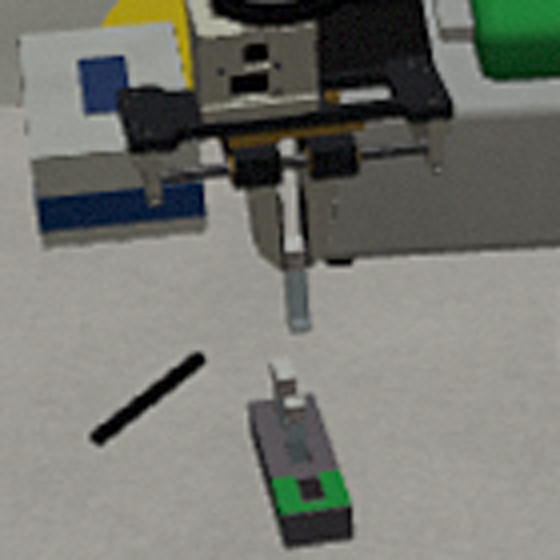

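The wrist view shows the cell held straight, lid at (320,292) and glass at (320,265), and the green bay empty. Next: over to the rack.

```bash
python3 -m crank '[{"dx":0,"dy":0,"dz":1,"spin":0},{"dx":0,"dy":0.1,"dz":3,"spin":0.02},{"dx":0,"dy":0.1,"dz":6,"spin":0.05},{"dx":0,"dy":0.2,"dz":9.5,"spin":0.08},{"dx":0,"dy":0.3,"dz":13,"spin":0.11},{"dx":0,"dy":0.3,"dz":16.5,"spin":0.13},{"dx":0,"dy":0.4,"dz":20,"spin":0.15},{"dx":0,"dy":0.5,"dz":23.5,"spin":0.17},{"dx":0,"dy":0.5,"dz":27,"spin":0.2},{"dx":0,"dy":0.6,"dz":30.5,"spin":0.222},{"dx":0,"dy":0.7,"dz":34,"spin":0.222},{"dx":0,"dy":0.7,"dz":37,"spin":0.222},{"dx":0,"dy":0.7,"dz":39,"spin":0.222},{"dx":0,"dy":0.7,"dz":40,"spin":0.222},{"dx":0,"dy":0.7,"dz":40.3,"spin":0.222},{"dx":0,"dy":0.7,"dz":40.3,"spin":0.222},{"dx":0,"dy":0.7,"dz":40.3,"spin":0.222},{"dx":0,"dy":0.7,"dz":40.3,"spin":0.222}]'
python3 - <<'E'
from h import *
im,K=cam("wrist");cv2.imwrite("pics/w6.png",im)
o=sensors.get_obs();R=Ro.from_euler('xyz',o["tcp_rot"]).as_matrix();print(o["tool_pos"],np.arctan2(R[1,1],R[0,1]),o["contact_force"],o["grip_width"])
E
```

```text
time: 6.87
tool_pos: [540.1, -223.4, 192.9]
tcp_rot: [-2.611, 1.57, 2.023]
contact_force: [0.1, 0.1, -0.2]
grip_width: 12.0
[ 540.15143299 -223.46462274  193.03035421] -0.07838194848619669 [0.75918799 0.41924682 0.20402184] 12.204064977694433
```

View pics/w6.png

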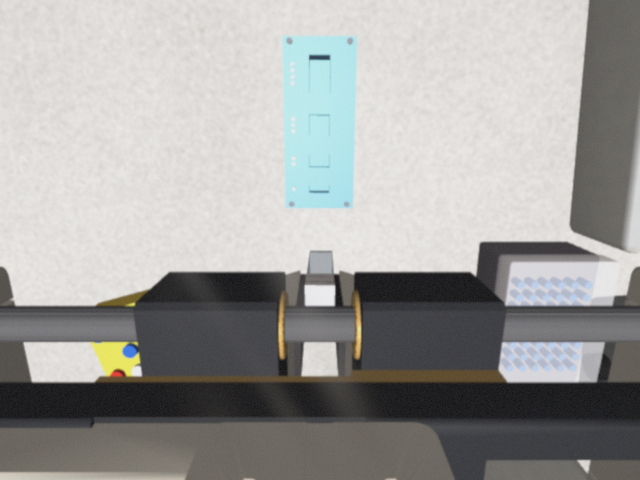

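The wrist view shows the rack plate from (284,37) to (356,208), its four slots along x = 320, slot 1 at row 187 and slot 4 at row 73. The plate can be fitted as a rectangle.

```bash
cat >> h.py <<'E'
def tang(o): 
    R=Ro.from_euler('xyz',o["tcp_rot"]).as_matrix();return R,np.arctan2(R[1,1],R[0,1])
E
python3 - <<'E'
from h import *
from itertools import product
o=sensors.get_obs();im,K=cam("wrist");R,a=tang(o)
cs=blobs(im,(78,70,60),(115,255,255),(270,20,110,210),500)
for c in cs:
    print(cv2.boundingRect(c))
    q=np.array([cast(p[0],K,60)[:2] for p in c],np.float32)
    (cx,cy),s,ang=cv2.minAreaRect(q);print("rect",cx,cy,s,ang)
# edge fits by subpixel: left & right columns of plate per row
m=cv2.inRange(cv2.cvtColor(im,cv2.COLOR_BGR2HSV),(78,70,60),(115,255,255))
L=[];Rr=[]
for r in range(50,200):
    x=np.where(m[r,270:380])[0]+270
    L.append(cast((x.min()-.5,r),K,60)[:2]);Rr.append(cast((x.max()+.5,r),K,60)[:2])
for E in(L,Rr):
    E=np.array(E);p=np.polyfit(E[:,1],E[:,0],1);print("edge yaw",-np.arctan(p[0]))
T=[];B=[]
for x in range(295,346):
    y=np.where(m[20:230,x])[0]+20;T.append(cast((x,y.min()-.5),K,60)[:2]);B.append(cast((x,y.max()+.5),K,60)[:2])
ml=np.mean([np.mean(L,0),np.mean(Rr,0)],0)
print("mid sides",ml,"top",np.mean(T,0),"bot",np.mean(B,0),np.linalg.norm(np.mean(T,0)-np.mean(B,0)), "width",np.linalg.norm(np.mean(L,0)-np.mean(Rr,0)))
print("tool yaw",a,o["tool_pos"])
cv2.imwrite("pics/w6z.png",cv2.resize(im[30:215,275:365],None,fx=3.2,fy=3.2,interpolation=cv2.INTER_CUBIC))
E
```

```text
Traceback (most recent call last):
ValueError: zero-size array to reduction operation minimum which has no identity
```

Run:
```python
from h import *
o=sensors.get_obs();im,K=cam("wrist");R,a=tang(o)
cv2.imwrite("pics/w6z.png",cv2.resize(im[30:215,275:365],None,fx=3.2,fy=3.2,interpolation=cv2.INTER_CUBIC))
h=cv2.cvtColor(im,cv2.COLOR_BGR2HSV);print(h[100,280:300].tolist(),im[100,300])
```

```text
[[18, 6, 225], [24, 6, 224], [83, 10, 226], [91, 36, 233], [91, 49, 236], [91, 50, 236], [92, 52, 236], [92, 49, 237], [91, 49, 236], [92, 50, 236], [91, 50, 235], [91, 50, 235], [92, 50, 236], [91, 49, 236], [92, 49, 236], [92, 50, 236], [92, 51, 236], [91, 51, 235], [91, 49, 236], [92, 49, 236]] [235 233 188]
```

View pics/w6z.png

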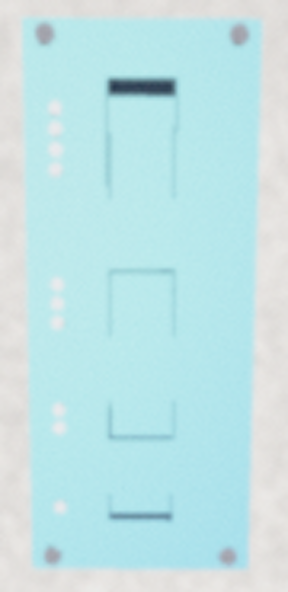

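The zoom shows the plate, slot outlines and dots (one dot at the bottom), but this exposure is washed out. I'll lower the saturation threshold.

```bash
cat > plate.py <<'E'
from h import *
def plate(roi=(270,20,110,210),dbg=False):
    o=sensors.get_obs();im,K=cam("wrist");R,a=tang(o);x0,y0,w,h=roi
    m=cv2.inRange(cv2.cvtColor(im,cv2.COLOR_BGR2HSV),(80,27,60),(120,255,255))[y0:y0+h,x0:x0+w]
    m=cv2.morphologyEx(m,cv2.MORPH_OPEN,np.ones((5,5)))
    ys,xs=np.where(m);yt,yb=ys.min(),ys.max()
    g=lambda p:cast((p[0]+x0,p[1]+y0),K,60)[:2]
    L=[];Q=[];T=[];B=[]
    for r in range(yt+12,yb-11):
        x=np.where(m[r])[0];L.append(g((x.min()-.5,r)));Q.append(g((x.max()+.5,r)))
    xm=int((xs.min()+xs.max())/2)
    for x in range(xm-22,xm+23):
        y=np.where(m[:,x])[0];T.append(g((x,y.min()-.5)));B.append(g((x,y.max()+.5)))
    L,Q,T,B=map(np.array,(L,Q,T,B))
    fl=np.polyfit(L[:,1],L[:,0],1);fr=np.polyfit(Q[:,1],Q[:,0],1);ft=np.polyfit(T[:,0],T[:,1],1);fb=np.polyfit(B[:,0],B[:,1],1)
    print("yaws L,R,T,B",[-np.arctan(fl[0]),-np.arctan(fr[0]),np.arctan(ft[0]),np.arctan(fb[0])])
    fm=(fl+fr)/2; ye=(ft+fb)/2
    y=(ye[0]*fm[1]+ye[1])/(1-ye[0]*fm[0]);x=fm[0]*y+fm[1];yaw=-np.arctan(fm[0])
    yT=np.polyval(ft,x);yB=np.polyval(fb,x);print("len",(yT-yB)/np.cos(yaw),"wid",(fr[1]+fr[0]*y-fl[1]-fl[0]*y)*np.cos(yaw))
    print("centre",x,y,"yaw",yaw,"tool yaw",a,o["tool_pos"])
    ex=np.array([np.cos(yaw),np.sin(yaw)]);ey=np.array([-ex[1],ex[0]])
    for i,s in enumerate((-45.25,-24.75,1,35.75)):
        p=np.array([x,y])+s*ey;d=np.append(p,60)-o["tool_pos"];print("slot",i+1,p.round(1),"tool dy,dz",(R.T@d).round(1)[1:])
E
python3 -c "
from plate import *
plate();plate()"
```

```text
yaws L,R,T,B [np.float64(-0.08251060844013856), np.float64(-0.08372842901591246), np.float64(-0.08241882747350039), np.float64(-0.10674146881980177)]
len 121.6265039996714 wid 51.8035736096835
centre 545.6638241216643 -148.5427557265088 yaw -0.08311954961757152 tool yaw -0.078571082677264 [ 540.25046411 -223.77224103  193.14575507]
slot 1 [ 541.9 -193.6] tool dy,dz [ -0.7 -30.2]
slot 2 [ 543.6 -173.2] tool dy,dz [ -0.7 -50.7]
slot 3 [ 545.7 -147.5] tool dy,dz [ -0.5 -76.4]
slot 4 [ 548.6 -112.9] tool dy,dz [  -0.4 -111.2]
yaws L,R,T,B [np.float64(-0.08175412340485601), np.float64(-0.08372631381988642), np.float64(-0.07916207037565255), np.float64(-0.10746138395293965)]
len 121.4437729494117 wid 51.778672169167066
centre 545.6481170660443 -148.57382578158052 yaw -0.08274029925176973 tool yaw -0.07876023232806505 [ 540.25169425 -223.93840794  193.12961487]
slot 1 [ 541.9 -193.7] tool dy,dz [ -0.8 -30.3]
slot 2 [ 543.6 -173.2] tool dy,dz [ -0.7 -50.8]
slot 3 [ 545.7 -147.6] tool dy,dz [ -0.6 -76.6]
slot 4 [ 548.6 -112.9] tool dy,dz [  -0.4 -111.3]
```

```bash
python3 -m crank '[{"dx":0,"dy":-0.07,"dz":-1,"spin":0.004},{"dx":0,"dy":-0.07,"dz":-2.5,"spin":0.004},{"dx":1,"dy":-0.07,"dz":-3.03,"spin":0.004},{"dx":3,"dy":-0.07,"dz":-3.03,"spin":0.004},{"dx":5,"dy":-0.07,"dz":-3.03,"spin":0.004},{"dx":7,"dy":-0.07,"dz":-3.03,"spin":0.004},{"dx":7.8,"dy":-0.07,"dz":-3.03,"spin":0.004},{"dx":8,"dy":-0.07,"dz":-3.03,"spin":0.004},{"dx":8,"dy":-0.07,"dz":-3.03,"spin":0.004},{"dx":8,"dy":-0.07,"dz":-3.03,"spin":0.004}]'
python3 - <<'E'
from h import *
o=sensors.get_obs();im,K=cam("wrist");cv2.imwrite("pics/w7.png",cv2.resize(im[60:330,240:400],None,fx=3,fy=2.2,interpolation=cv2.INTER_CUBIC)[:600])
print(o["tool_pos"],tang(o)[1],o["contact_force"],o["grip_width"])
im,K=cam("side");cv2.imwrite("pics/s7.png",cv2.resize(im[200:310,270:390],None,fx=5,fy=5,interpolation=cv2.INTER_CUBIC))
E
```

```text
time: 7.95
tool_pos: [542.6, -194.5, 114.0]
tcp_rot: [1.292, 1.569, -0.363]
contact_force: [-0.3, -0.4, -0.4]
grip_width: 12.6
[ 542.55590154 -194.45267036  114.0331034 ] -0.08377737229929913 [-0.33421585 -0.43070538 -0.37533791] 12.634827477392626
```

View pics/w7.png

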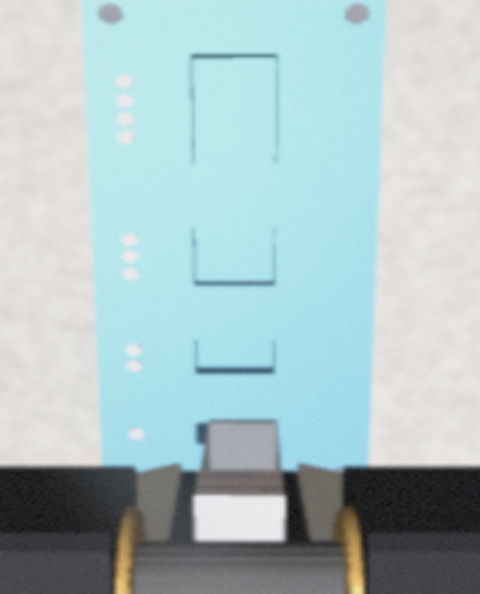

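View pics/s7.png

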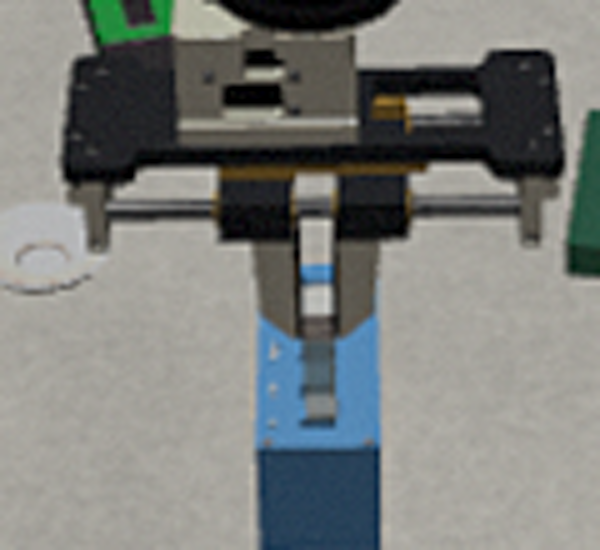

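The wrist zoom shows the foot over slot 1 but shifted right: foot columns 208–277 against slot columns about 197–273, so roughly 1.3 mm. The side view agrees it is over the one-dot slot. I'll measure the offset.

Run:
```python
from h import *
from plate import plate
o=sensors.get_obs();im,K=cam("wrist");R,a=tang(o)
gr=cv2.GaussianBlur(cv2.cvtColor(im,cv2.COLOR_BGR2GRAY),(3,3),0).astype(int)
for r in (166,168,178,182,186,218,222,225,255,258,262,266,270): print(r,gr[r,300:342].tolist())
try: plate((255,20,130,252))
except Exception as e: print(e)
```

```text
166 [217, 217, 214, 204, 199, 207, 215, 217, 217, 217, 217, 216, 216, 216, 216, 216, 216, 216, 215, 216, 216, 216, 215, 215, 215, 215, 216, 215, 215, 211, 202, 197, 205, 212, 214, 213, 213, 214, 213, 213, 213, 213]
168 [217, 217, 214, 204, 199, 206, 215, 217, 217, 216, 216, 216, 217, 217, 216, 216, 216, 216, 216, 215, 215, 215, 215, 215, 215, 215, 215, 214, 214, 211, 202, 197, 204, 211, 213, 214, 214, 214, 214, 213, 213, 213]
178 [217, 216, 212, 203, 198, 206, 214, 216, 215, 216, 216, 216, 215, 215, 215, 215, 215, 215, 214, 214, 214, 215, 214, 214, 214, 213, 214, 214, 213, 211, 207, 205, 209, 212, 213, 213, 213, 213, 212, 212, 212, 212]
182 [216, 216, 212, 201, 192, 199, 210, 214, 215, 215, 215, 215, 214, 214, 214, 214, 215, 214, 214, 214, 214, 214, 214, 213, 213, 214, 214, 213, 212, 209, 202, 197, 204, 211, 212, 212, 213, 213, 212, 212, 212, 212]
186 [215, 215, 212, 203, 191, 186, 191, 196, 197, 197, 197, 197, 197, 197, 198, 197, 197, 197, 197, 197, 197, 197, 197, 197, 196, 196, 196, 196, 196, 193, 187, 189, 201, 210, 212, 212, 212, 212, 212, 212, 211, 211]
218 [211, 211, 211, 207, 
[... 1519 characters left out ...]
45, 125, 133, 153, 168, 172, 172, 172, 172, 172, 171, 172, 172, 171, 171, 172, 171, 171, 171, 171, 171, 172, 170, 165, 153, 144, 159, 186, 199, 201, 200, 192, 179, 170, 170]
yaws L,R,T,B [np.float64(-0.08492180386388279), np.float64(-0.08191631886494272), np.float64(-0.08415491587584736), np.float64(0.1496644685954138)]
len 108.39172599962771 wid 51.95353326354178
centre 546.1551736293869 -142.24878307718922 yaw -0.08341925018272453 tool yaw -0.08406431110156583 [ 542.46585687 -194.78888822  114.08302407]
slot 1 [ 542.4 -187.3] tool dy,dz [-0.8 -7.5]
slot 2 [ 544.1 -166.9] tool dy,dz [ -0.8 -28. ]
slot 3 [ 546.2 -141.3] tool dy,dz [ -0.8 -53.7]
slot 4 [ 549.1 -106.6] tool dy,dz [ -0.9 -88.5]
```

```bash
python3 -m crank '[{"dx":0,"dy":-0.17,"dz":-0.1,"spin":0},{"dx":0.2,"dy":-0.17,"dz":-0.1,"spin":0},{"dx":0.4,"dy":-0.17,"dz":-0.1,"spin":0},{"dx":0.5,"dy":-0.17,"dz":-0.1,"spin":0},{"dx":0.5,"dy":-0.17,"dz":-0.1,"spin":0},{"dx":0.5,"dy":-0.17,"dz":-0.1,"spin":0}]'
python3 -m crank '[{"dx":0.04,"dy":0,"dz":0,"spin":0},{"dx":0.08,"dy":0,"dz":0,"spin":0},{"dx":0.12,"dy":0,"dz":0,"spin":0}]'
python3 - <<'E'
from h import *
o=sensors.get_obs();im,K=cam("wrist");cv2.imwrite("pics/w8.png",cv2.resize(im[60:330,240:400],None,fx=3,fy=2.2,interpolation=cv2.INTER_CUBIC)[:600])
print(o["tool_pos"],tang(o)[1],o["contact_force"],o["grip_width"])
E
```

```text
time: 8.65
tool_pos: [540.2, -193.4, 107.7]
tcp_rot: [-2.242, 1.57, 2.386]
contact_force: [0.3, 0.7, -0.3]
grip_width: 12.2
time: 8.9
tool_pos: [540.4, -193.5, 106.8]
tcp_rot: [1.445, 1.57, -0.21]
contact_force: [0.2, 0.1, 3.2]
grip_width: 12.0
[ 540.38612069 -193.47232456  106.82856895] -0.08397501252365092 [0.17409869 0.14737394 3.2332107 ] 11.990127986179859
```

View pics/w8.png

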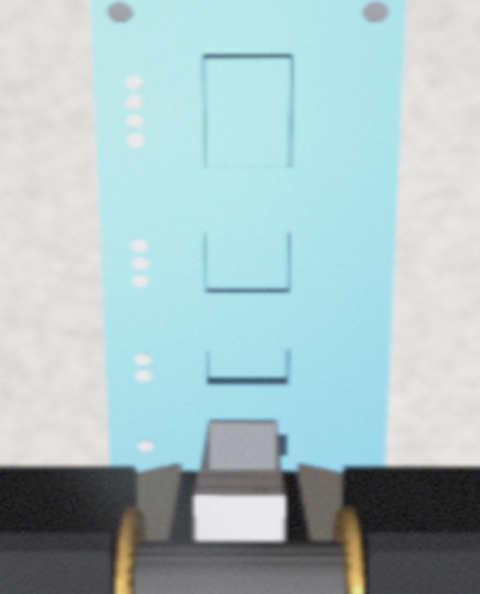

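Contact on slot 1 at TCP z 106.8 with 3.2 N, and the cell stopped there. In the zoom the foot is at columns 208–277 and the slots at 207–288, so it needs about +0.9 mm in tool y. Lift, then step to slot 2.

```bash
python3 -m crank '[{"dx":0,"dy":0,"dz":0,"spin":0},{"dx":-0.3,"dy":0,"dz":0,"spin":0},{"dx":-0.6,"dy":0,"dz":0,"spin":0},{"dx":-0.6,"dy":0.09,"dz":-0.7,"spin":0},{"dx":-0.6,"dy":0.09,"dz":-1.4,"spin":0},{"dx":-0.6,"dy":0.09,"dz":-2.05,"spin":0},{"dx":-0.6,"dy":0.09,"dz":-2.05,"spin":0},{"dx":-0.6,"dy":0.09,"dz":-2.05,"spin":0},{"dx":-0.6,"dy":0.09,"dz":-2.05,"spin":0}]'
python3 - <<'E'
from h import *
o=sensors.get_obs();im,K=cam("wrist");cv2.imwrite("pics/w9.png",cv2.resize(im[60:330,240:400],None,fx=3,fy=2.2,interpolation=cv2.INTER_CUBIC)[:600])
print(o["tool_pos"],tang(o)[1],o["contact_force"],o["grip_width"])
E
```

```text
time: 9.7
tool_pos: [542.9, -172.8, 112.7]
tcp_rot: [-1.453, 1.571, -3.107]
contact_force: [-0.4, 0.5, 0.1]
grip_width: 12.2
[ 542.90019784 -172.84360114  112.66391281] -0.08344860795339938 [-0.38800049  0.50111345  0.07681317] 12.179633972322598
```

View pics/w9.png

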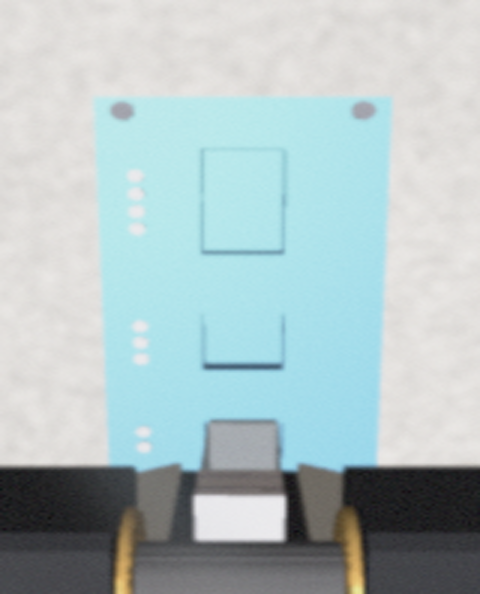

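The foot (207–277) is now centred on the slots (203–284). Touch slot 2.

```bash
python3 -m crank '[{"dx":0.2,"dy":0.02,"dz":0,"spin":0},{"dx":0.4,"dy":0.02,"dz":0,"spin":0},{"dx":0.48,"dy":0.02,"dz":0,"spin":0},{"dx":0.52,"dy":0.02,"dz":0,"spin":0},{"dx":0.56,"dy":0.02,"dz":0,"spin":0},{"dx":0.6,"dy":0.02,"dz":0,"spin":0}]'
python3 -m crank '[{"dx":0.03,"dy":0,"dz":0,"spin":0},{"dx":0.03,"dy":0,"dz":0,"spin":0}]'
```

```text
time: 10.25
tool_pos: [543.1, -173.2, 106.8]
tcp_rot: [1.565, 1.571, -0.09]
contact_force: [-0.3, -0.1, 2.1]
grip_width: 12.4
time: 10.42
tool_pos: [543.2, -173.2, 106.8]
tcp_rot: [1.284, 1.57, -0.371]
contact_force: [-1.4, 0.2, 3.2]
grip_width: 12.6
```

Stopped at the same height on slot 2 (3 N). On to slot 3.

```bash
python3 -m crank '[{"dx":-0.3,"dy":0,"dz":0,"spin":0},{"dx":-0.6,"dy":0,"dz":0,"spin":0},{"dx":-0.6,"dy":0,"dz":-0.8,"spin":0},{"dx":-0.6,"dy":0,"dz":-1.6,"spin":0},{"dx":-0.6,"dy":0,"dz":-2.3,"spin":0},{"dx":-0.6,"dy":0,"dz":-2.58,"spin":0},{"dx":-0.6,"dy":0,"dz":-2.58,"spin":0},{"dx":-0.6,"dy":0,"dz":-2.58,"spin":0},{"dx":-0.6,"dy":0,"dz":-2.58,"spin":0}]'
python3 - <<'E'
from h import *
o=sensors.get_obs();im,K=cam("wrist");cv2.imwrite("pics/w10.png",cv2.resize(im[130:330,240:400],None,fx=4,fy=3,interpolation=cv2.INTER_CUBIC)[:600])
print(o["tool_pos"],tang(o)[1],o["contact_force"],o["grip_width"])
im,K=cam("side");cv2.imwrite("pics/s10.png",cv2.resize(im[200:300,300:370],None,fx=6,fy=6,interpolation=cv2.INTER_CUBIC))
im,K=cam("scene");cv2.imwrite("pics/c10.png",cv2.resize(im[160:260,210:310],None,fx=6,fy=6,interpolation=cv2.INTER_CUBIC))
E
```

```text
time: 11.17
tool_pos: [545.3, -147.4, 112.4]
tcp_rot: [1.078, 1.571, -0.577]
contact_force: [-0.8, -0.3, 0.1]
grip_width: 12.1
[ 545.28072701 -147.39814911  112.39380348] -0.08380396200809317 [-0.81631337 -0.26642821  0.1121444 ] 12.109664542626575
```

View pics/w10.png

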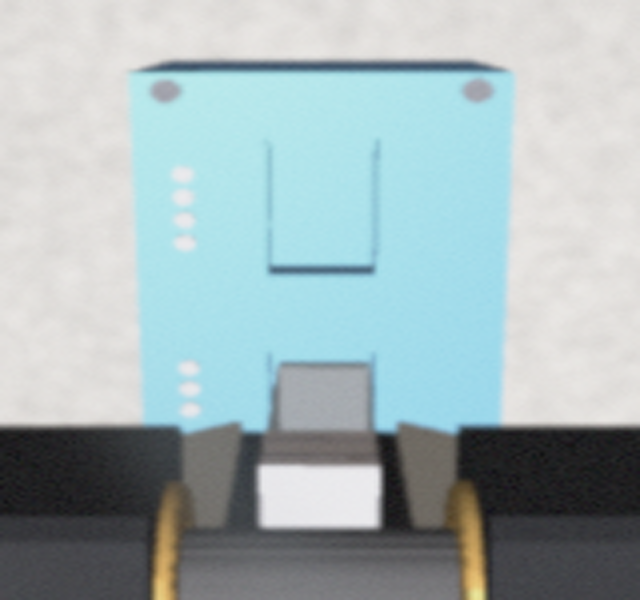

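View pics/s10.png

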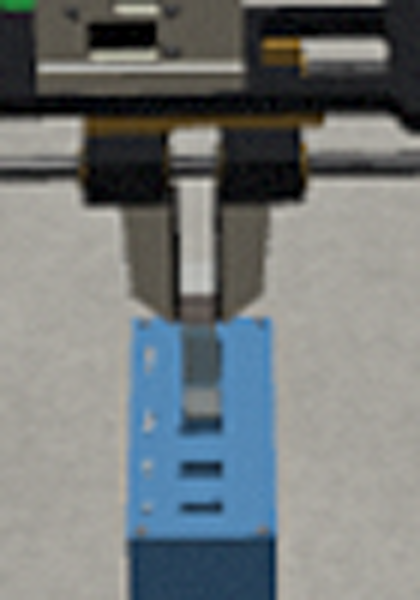

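View pics/c10.png

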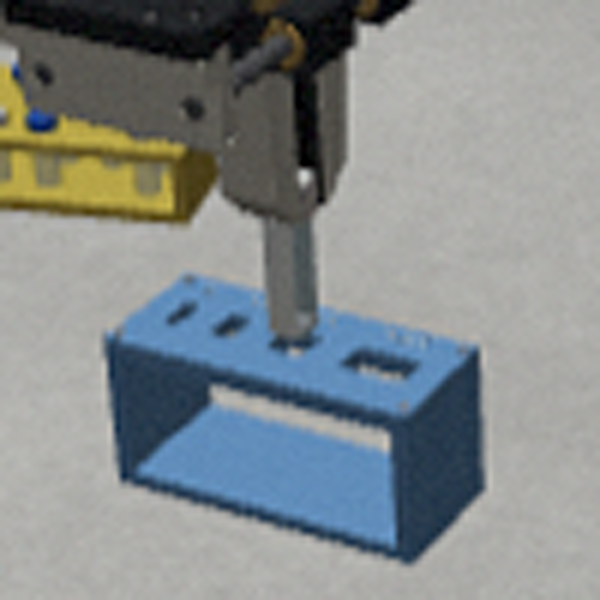

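The foot is nearly over slot 3, and both outside views agree. I'll compute the remaining offset along y from the edges with sub-pixel profiles.

```bash
cat > prof.py <<'E'
from h import *
o=sensors.get_obs();im,K=cam("wrist");R,a=tang(o)
g=cv2.cvtColor(im,cv2.COLOR_BGR2GRAY).astype(float)
p=g[200:300,316:326].mean(1);print("rows200+",p.round(0).astype(int).tolist())
for r0,r1 in((205,215),(247,251),(253,262)):
    print(r0,(g[r0:r1,300:340].mean(0)).round(0).astype(int).tolist())
print("side col 305-310 rows 235-272",[g[235:272,c].astype(int).tolist() for c in (306,307,308,332,333)])
for row in (220,221,247,251): 
    for z in(60,o["tool_pos"][2]-46.8): print(row,round(z,1),(R.T@(cast((320,row),K,z)-o["tool_pos"])).round(2))
E
python3 prof.py
```

```text
rows200+ [212, 212, 212, 211, 211, 211, 211, 211, 211, 211, 210, 210, 210, 210, 209, 210, 210, 201, 156, 106, 126, 180, 205, 208, 209, 208, 209, 208, 208, 208, 207, 208, 208, 207, 207, 207, 207, 207, 206, 207, 206, 206, 206, 205, 206, 206, 205, 206, 205, 200, 171, 139, 146, 162, 170, 170, 170, 171, 170, 170, 170, 170, 170, 170, 169, 170, 170, 169, 171, 170, 170, 170, 164, 140, 117, 106, 103, 106, 109, 110, 107, 102, 109, 114, 134, 189, 224, 232, 234, 233, 234, 233, 233, 233, 233, 233, 233, 233, 233, 233]
205 [212, 212, 212, 212, 212, 210, 200, 185, 204, 211, 211, 211, 211, 211, 211, 211, 211, 211, 211, 210, 211, 210, 210, 210, 210, 210, 210, 210, 210, 210, 210, 208, 202, 187, 190, 205, 209, 209, 208, 208]
247 [207, 206, 207, 207, 206, 204, 200, 190, 201, 202, 198, 196, 197, 197, 196, 196, 196, 196, 196, 196, 196, 195, 195, 196, 195, 194, 196, 195, 195, 193, 194, 195, 188, 179, 198, 204, 205, 204, 204, 204]
253 [206, 205, 206, 205, 206, 204, 197, 174, 149, 144, 163, 168, 169, 170, 171, 170, 170, 170, 169, 169, 169, 169, 170, 169, 169, 169, 169, 170, 170, 169, 167, 158, 143, 160, 196, 
[... 526 characters left out ...]
166, 162, 158, 152, 145, 138, 131, 126, 125, 129, 127, 129, 128, 126, 122, 117, 114, 115], [205, 207, 206, 205, 207, 206, 204, 205, 204, 206, 205, 201, 196, 193, 188, 174, 156, 151, 149, 153, 144, 141, 143, 142, 137, 137, 141, 137, 139, 135, 132, 132, 133, 135, 133, 132, 128], [207, 205, 206, 205, 205, 204, 205, 205, 205, 206, 203, 197, 186, 179, 176, 175, 168, 166, 164, 164, 164, 164, 162, 157, 156, 157, 154, 157, 158, 156, 156, 158, 159, 158, 158, 153, 153]]
220 60 [ 52.37   0.34 -22.71]
220 65.6 [ 46.8    0.34 -23.92]
221 60 [ 52.37   0.34 -22.13]
221 65.6 [ 46.8    0.34 -23.36]
247 60 [52.37  0.34 -6.93]
247 65.6 [46.8   0.34 -8.57]
251 60 [52.37  0.34 -4.55]
251 65.6 [46.8   0.34 -6.24]
```

```bash
python3 -m crank '[{"dx":0.1,"dy":-0.02,"dz":0.04,"spin":0},{"dx":0.3,"dy":-0.02,"dz":0.04,"spin":0},{"dx":0.45,"dy":-0.02,"dz":0.04,"spin":0},{"dx":0.5,"dy":-0.02,"dz":0.04,"spin":0},{"dx":0.55,"dy":-0.02,"dz":0.04,"spin":0},{"dx":0.6,"dy":-0.02,"dz":0.04,"spin":0},{"dx":0.65,"dy":-0.02,"dz":0.04,"spin":0}]'
```

```text
time: 11.95
tool_pos: [545.0, -147.7, 105.9]
tcp_rot: [2.508, 1.571, 0.853]
contact_force: [-0.7, -0.2, -0.8]
grip_width: 12.2
```

No contact 1 mm below the earlier contact level, so the foot has entered slot 3. Continue gently, watching the force.

```bash
python3 -m crank '[{"dx":0.05,"dy":0,"dz":0,"spin":0},{"dx":0.1,"dy":0,"dz":0,"spin":0},{"dx":0.15,"dy":0,"dz":0,"spin":0},{"dx":0.2,"dy":0,"dz":0,"spin":0},{"dx":0.3,"dy":0,"dz":0,"spin":0},{"dx":0.4,"dy":0,"dz":0,"spin":0}]'
python3 - <<'E'
from h import *
o=sensors.get_obs();im,K=cam("wrist");cv2.imwrite("pics/w11.png",cv2.resize(im[130:330,240:400],None,fx=4,fy=3,interpolation=cv2.INTER_CUBIC)[:600])
print(o["tool_pos"],o["contact_force"],o["moment"])
im,K=cam("scene");cv2.imwrite("pics/c11.png",cv2.resize(im[160:260,210:310],None,fx=6,fy=6,interpolation=cv2.INTER_CUBIC))
E
```

```text
time: 12.45
tool_pos: [545.0, -147.8, 101.8]
tcp_rot: [2.196, 1.571, 0.541]
contact_force: [-0.4, -0.3, -1.1]
grip_width: 12.2
[ 545.0200355  -147.75772829  101.83099773] [-0.40799806 -0.34538355 -1.11176357] [-0.09395876  0.05312185  0.00468019]
```

View pics/w11.png

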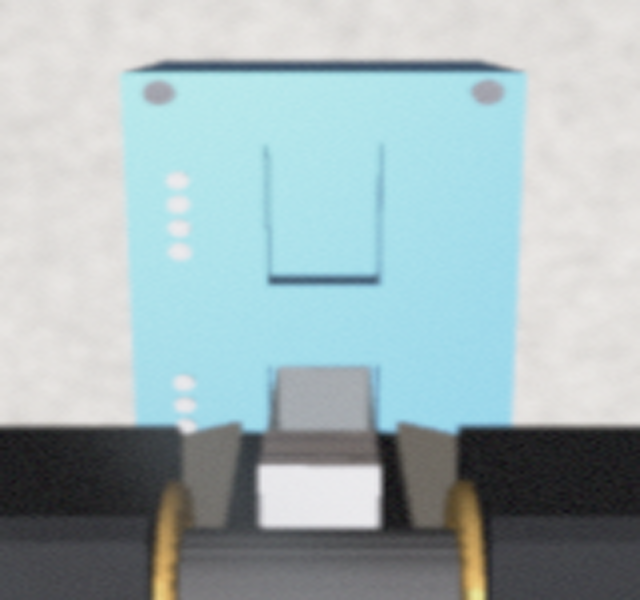

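View pics/c11.png

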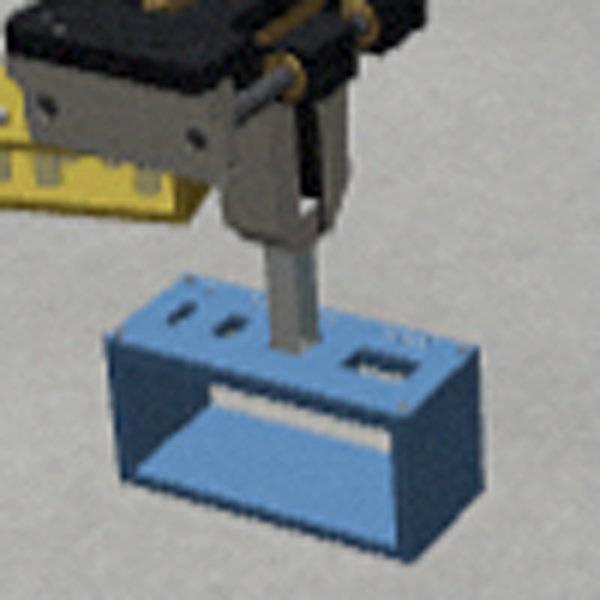

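The foot is inside slot 3 with no lateral force. Descend in two stages.

```bash
python3 -m crank '[{"dx":0.15,"dy":0,"dz":0,"spin":0},{"dx":0.3,"dy":0,"dz":0,"spin":0},{"dx":0.45,"dy":0,"dz":0,"spin":0},{"dx":0.6,"dy":0,"dz":0,"spin":0},{"dx":0.8,"dy":0,"dz":0,"spin":0},{"dx":1,"dy":0,"dz":0,"spin":0}]'
python3 -m crank '[{"dx":0.2,"dy":0,"dz":0,"spin":0},{"dx":0.4,"dy":0,"dz":0,"spin":0},{"dx":0.6,"dy":0,"dz":0,"spin":0},{"dx":0.8,"dy":0,"dz":0,"spin":0},{"dx":1,"dy":0,"dz":0,"spin":0}]'
```

```text
time: 13.05
tool_pos: [545.0, -147.7, 91.7]
tcp_rot: [-3.027, 1.571, 1.601]
contact_force: [-0.6, -0.1, 0.1]
grip_width: 11.9
time: 13.47
tool_pos: [545.0, -147.7, 81.7]
tcp_rot: [2.85, 1.571, 1.195]
contact_force: [-0.9, -0.4, -0.7]
grip_width: 12.4
```

```bash
python3 -m crank '[{"dx":0.2,"dy":0,"dz":0,"spin":0},{"dx":0.4,"dy":0,"dz":0,"spin":0},{"dx":0.6,"dy":0,"dz":0,"spin":0},{"dx":0.8,"dy":0,"dz":0,"spin":0},{"dx":1,"dy":0,"dz":0,"spin":0},{"dx":1.2,"dy":0,"dz":0,"spin":0},{"dx":1.4,"dy":0,"dz":0,"spin":0},{"dx":1.6,"dy":0,"dz":0,"spin":0},{"dx":1.7,"dy":0,"dz":0,"spin":0}]'
python3 - <<'E'
from h import *
o=sensors.get_obs();im,K=cam("wrist");cv2.imwrite("pics/w12.png",cv2.resize(im[130:330,240:400],None,fx=4,fy=3,interpolation=cv2.INTER_CUBIC)[:600])
print(o["tool_pos"],o["contact_force"],o["moment"])
im,K=cam("scene");cv2.imwrite("pics/c12.png",cv2.resize(im[160:260,210:310],None,fx=6,fy=6,interpolation=cv2.INTER_CUBIC))
E
```

```text
time: 14.22
tool_pos: [544.9, -147.7, 64.6]
tcp_rot: [-2.175, 1.57, 2.453]
contact_force: [0.7, -0.1, -0.2]
grip_width: 12.2
[ 544.88341301 -147.71230699   64.58038003] [ 0.69959821 -0.13863685 -0.2006202 ] [-0.07066109  0.02296915  0.02586021]
```

View pics/w12.png

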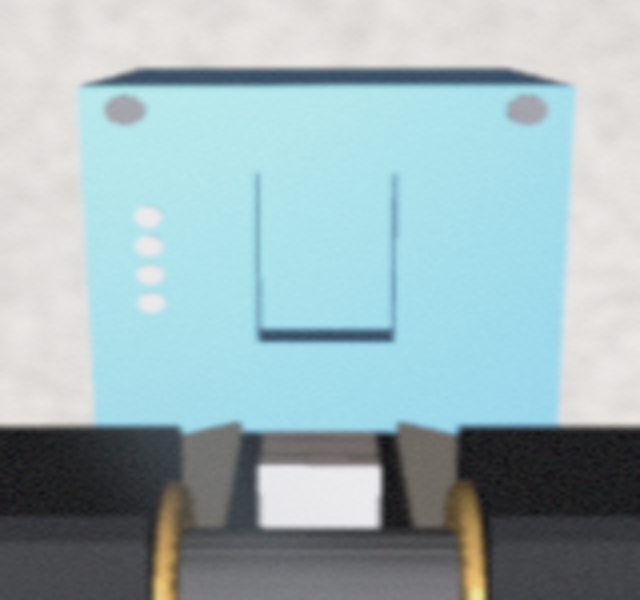

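View pics/c12.png

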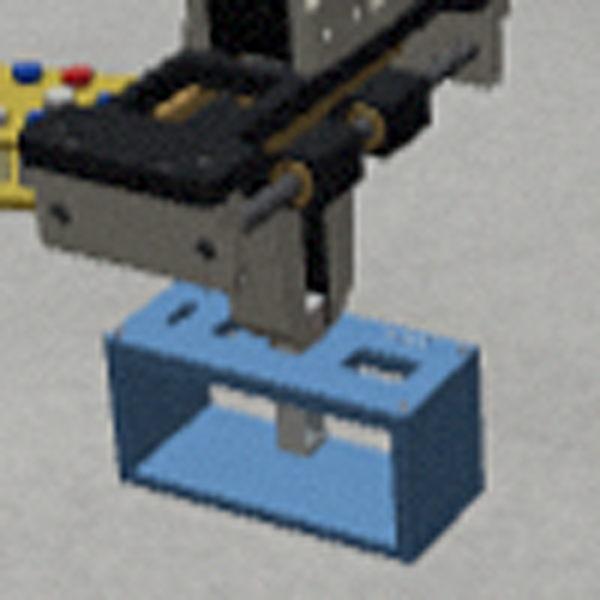

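The scene view shows the body below the plate in slot 3, with the lid about 3 mm above it. Now the last millimetres.

```bash
python3 -m crank '[{"dx":0.06,"dy":0,"dz":0,"spin":0},{"dx":0.12,"dy":0,"dz":0,"spin":0},{"dx":0.18,"dy":0,"dz":0,"spin":0},{"dx":0.22,"dy":0,"dz":0,"spin":0},{"dx":0.22,"dy":0,"dz":0,"spin":0}]'
python3 -m crank '[{"dx":0.03,"dy":0,"dz":0,"spin":0},{"dx":0.06,"dy":0,"dz":0,"spin":0},{"dx":0.06,"dy":0,"dz":0,"spin":0}]'
```

```text
time: 14.73
tool_pos: [545.0, -147.7, 62.6]
tcp_rot: [3.129, 1.571, 1.475]
contact_force: [-0.6, 0.7, -0.6]
grip_width: 12.0
time: 14.98
tool_pos: [545.0, -147.7, 62.0]
tcp_rot: [-2.738, 1.571, 1.89]
contact_force: [0.5, -0.6, 0.1]
grip_width: 12.6
```

```bash
python3 -m crank '[{"dx":0.03,"dy":0,"dz":0,"spin":0},{"dx":0.03,"dy":0,"dz":0,"spin":0}]'
python3 -m crank '[{"dx":0.02,"dy":0,"dz":0,"spin":0},{"dx":0.02,"dy":0,"dz":0,"spin":0}]'
```

```text
time: 15.15
tool_pos: [545.0, -147.7, 61.9]
tcp_rot: [2.005, 1.571, 0.35]
contact_force: [-0.7, 0.4, 0.4]
grip_width: 12.0
time: 15.32
tool_pos: [545.1, -147.8, 61.8]
tcp_rot: [1.484, 1.571, -0.17]
contact_force: [-1.0, -0.1, 1.3]
grip_width: 12.3
```

```bash
python3 -m crank '[{"dx":0.02,"dy":0,"dz":0,"spin":0},{"dx":0.02,"dy":0,"dz":0,"spin":0}]'
python3 -m crank '[{"dx":0,"dy":0,"dz":0,"spin":0},{"dx":0,"dy":0,"dz":0,"spin":0},{"dx":0,"dy":0,"dz":0,"spin":0},{"dx":0,"dy":0,"dz":0,"spin":0}]' 35
python3 - <<'E'
from h import *
o=sensors.get_obs();im,K=cam("wrist");cv2.imwrite("pics/w13.png",cv2.resize(im[130:330,240:400],None,fx=4,fy=3,interpolation=cv2.INTER_CUBIC)[:600])
print(o["tool_pos"],o["contact_force"],o["grip_width"])
im,K=cam("scene");cv2.imwrite("pics/c13.png",cv2.resize(im[160:260,210:310],None,fx=6,fy=6,interpolation=cv2.INTER_CUBIC))
E
```

```text
time: 15.48
tool_pos: [545.0, -147.8, 61.7]
tcp_rot: [1.483, 1.571, -0.172]
contact_force: [-1.6, -0.4, 5.1]
grip_width: 12.2
time: 15.82
tool_pos: [544.9, -147.7, 61.1]
tcp_rot: [-2.197, 1.57, 2.431]
contact_force: [-0.2, 0.5, -0.6]
grip_width: 30.8
[ 544.90719504 -147.69954868   61.14920763] [-0.18095287  0.54525535 -0.56371498] 30.756096706533835
```

View pics/w13.png

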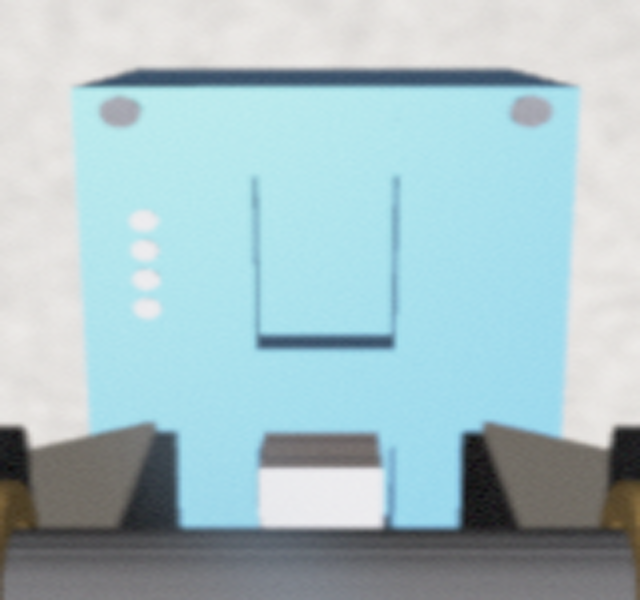

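View pics/c13.png

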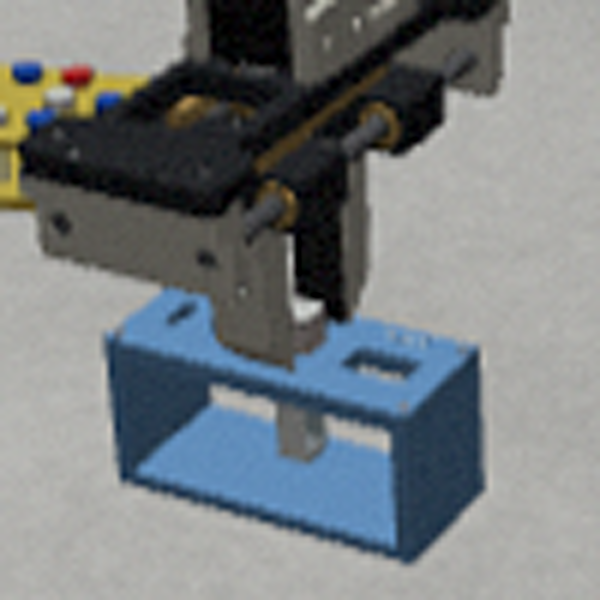

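Released and the cell stays upright, lid at (320,480) in the zoom. Withdraw straight up and check.

```bash
python3 -m crank '[{"dx":-0.5,"dy":0,"dz":0,"spin":0},{"dx":-1.2,"dy":0,"dz":0,"spin":0},{"dx":-2.2,"dy":0,"dz":0,"spin":0},{"dx":-3.5,"dy":0,"dz":0.5,"spin":0},{"dx":-6,"dy":0,"dz":1.5,"spin":0},{"dx":-9,"dy":0,"dz":3,"spin":0},{"dx":-12,"dy":0,"dz":4,"spin":0},{"dx":-13,"dy":0,"dz":5,"spin":0},{"dx":-13,"dy":0,"dz":5,"spin":0},{"dx":-13,"dy":0,"dz":5,"spin":0},{"dx":-13,"dy":0,"dz":5,"spin":0}]'
python3 - <<'E'
from h import *
from plate import plate
o=sensors.get_obs();im,K=cam("wrist");cv2.imwrite("pics/w14.png",im)
print(o["tool_pos"],o["contact_force"],o["dq"].round(3))
im,K=cam("scene");cv2.imwrite("pics/c14.png",cv2.resize(im[170:280,210:500],None,fx=2.7,fy=2.7,interpolation=cv2.INTER_CUBIC))
im,K=cam("side");cv2.imwrite("pics/s14.png",cv2.resize(im[150:320,260:380],None,fx=3.5,fy=3.5,interpolation=cv2.INTER_CUBIC))
E
```

```text
time: 16.83
tool_pos: [540.1, -196.8, 190.5]
tcp_rot: [-2.14, 1.569, 2.489]
contact_force: [0.6, -0.1, -0.5]
grip_width: 32.1
[ 540.1448888  -196.75723116  190.51114131] [ 0.62004772 -0.121671   -0.53576605] [ 0.009  0.015  0.009  0.     0.    -0.003]
```

View pics/w14.png

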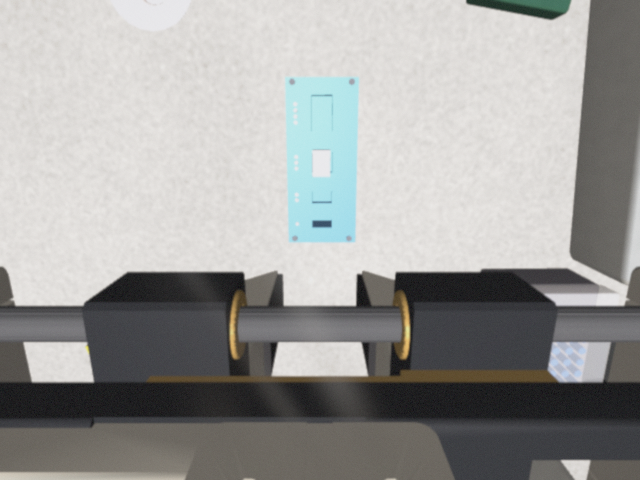

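View pics/c14.png

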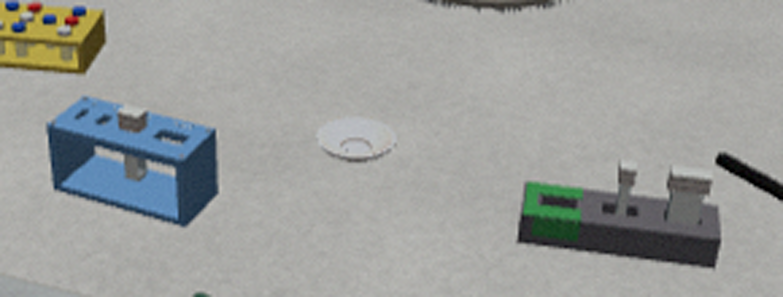

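View pics/s14.png

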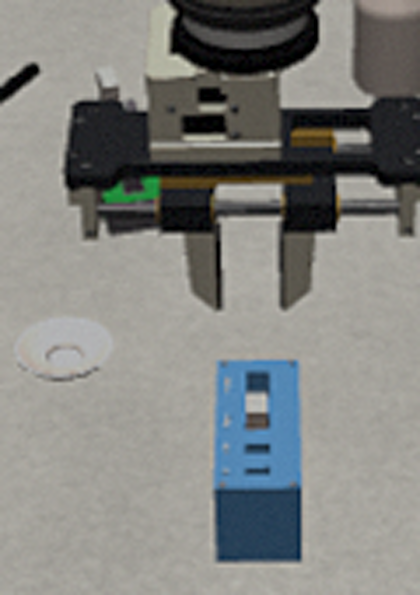

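All views show the cell hanging upright in slot 3 (lid at (321,163) in the wrist view), and the two wet cells in their bays. One numeric check of centring.

Run:
```python
from h import *
from plate import plate
plate((275,60,100,200))
o=sensors.get_obs();im,K=cam("wrist")
for c in blobs(im,(0,0,200),(180,20,255),(304,140,36,45)):
    b=cv2.boundingRect(c);print(b,cast((b[0]+(b[2]-1)/2,b[1]+(b[3]-1)/2),K,74),rectw(c,K,74))
print(o["dq"].round(4),o["time"])
```

```text
yaws L,R,T,B [np.float64(-0.08671397160246716), np.float64(-0.08082287998252734), np.float64(-0.0841174363029688), np.float64(-0.08307244888252033)]
len 121.54069108260983 wid 51.898153848153385
centre 545.6129395236421 -148.63066031311175 yaw -0.08376915429648243 tool yaw -0.0833450271107941 [ 540.29161797 -196.64876139  190.13418414]
slot 1 [ 541.8 -193.7] tool dy,dz [ 1.6 -2.9]
slot 2 [ 543.5 -173.3] tool dy,dz [  1.6 -23.4]
slot 3 [ 545.7 -147.6] tool dy,dz [  1.6 -49.1]
slot 4 [ 548.6 -113. ] tool dy,dz [  1.6 -83.9]
(312, 150, 18, 27) [ 545.13166997 -147.0802426    74.        ] ((545.130859375, -147.1566619873047), (18.026594161987305, 12.061370849609375), 85.20784759521484)
[-0.0008 -0.0027 -0.0079  0.0002  0.0002 -0.0013] 17.0333
```

The lid is within about 0.6 mm of slot 3's centre both ways (545.1, −147.1 against 545.7, −147.6), upright, and the arm is clear. Handing in.

```bash
python3 -c "
from plant import bot
print(bot.close_job())"
```

```text
the job is handed in; nothing more can be done
None
```

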